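# Hook a worn collector strip into the wear-check cradle and snap it home

## Robot

A 6-joint arm with a two-finger parallel gripper is mounted at the origin on the work surface. World frame = base frame: x ahead of the robot, y to its left, z up, the work surface at z = 0. Lengths are in m, angles in rad, forces in N, time in s.
With the tool pointing down it reaches from about 0.25 to 0.85 m from the base axis. Payload 12.5 kg.
Tool frame: the origin (TCP) lies midway between the tips of the shut fingers; the grasp point (between the pads) lies 19 mm behind it; z points along the fingers, y is the direction in which the jaws open and shut (so a half turn about z gives the same grasp; the last joint's range is limited). The gripper opens to 93 mm and grips with 3 to 60 N. Pads are 15 mm wide; open, the fingers measure 128 mm over their backs; the gripper's body (75 mm by 188 mm) begins 65 mm behind the grasp point.
Start: joints at [1.028, 0.351, 1.652, -0, 1.139, -0.085], TCP at [0.243, 0.493, 0.219] pointing down, gripper open.
Joint ranges: [-2.75, 2.75], [-0.79, 2.1], [0.01, 2.65], [-1.57, 4.71], [0.07, 3.14], [-2.87, 2.87]. Speed limits (rad/s): [2.22, 2.22, 2.79, 3.14, 3.14, 3.14].

## Interface

Orientations are given as a 3x3 rotation matrix whose columns are the frame's x, y, z axes.
In Python, from rig import get_state, imaging, order gives the robot as it stands.
- The arm moves only by the tool apply_moves, never from a script. Its argument "deltas" is a list of rows, each an object of numbers: "ax", "ay", "az": the turn, a rotation vector about the world's x, y, z in degrees; "tx", "ty", "tz": the shift along the world's x, y, z in mm; "claw": the closure, from 0 (fully open) to 1 (shut). A call has 1 to 8 rows; each row is the pose to reach, as a shift and turn from the pose commanded when the call began; what a row does not reach only later rows make up. A row lasts 1/8 s, in which the tool goes at most 62.5 mm and 10.7 degrees, less where a joint would pass 70% of its speed; a pose out of reach is approached as far as the arm can. A call with a gripper value outside its range is refused whole. The fingers move at their own pace and stop on an object; "squeeze" is the grip in N (left out, the last holds). Time passes only in rows, so rows that repeat a pose let the fingers close. It gives the time, the measured TCP pose, the force and the opening at its end, in the units of the state.
- get_state(): the state, without advancing time (a new reading comes with each control period).
- imaging.capture(name): name is "scene" or "top" or "wrist"; returns (picture, depth): 480x640x3 uint8, blue, green, red; 480x640 float32, m along the optical axis (not along the pixel's ray), 0 where there is no reading.
- imaging.camera_params(name): a dict with "fx", "fy", "cx", "cy" (pixels), "position" and "rotation" of the camera in the world. Camera axes: x right, y up, looking along -z (the intrinsics and any distortion apply to the point x, -y, -z); pixel columns grow to the right and rows downward; lengths in m; the calibration is good to about 2 mm. A picture is of the moment at which its call begins: read the wrist's pose just before it. camera_params takes no time and is no camera call; for the wrist camera it gives the pose at the moment of the call.
- order.sign_off(): hands the job in, once; it reports no verdict.
Trained networks look in the newest picture that a camera, given by its name, has taken for a name from the list of things; names that differ only in an ending like _2 or _b are one class to them, and where a whole thing is asked for, a point or a joint stands for the part that bears it (a point fixed in the world has none). Each returns a list of dicts, best first, with "p" (0 to 1); they miss things now and then, are a little off and sometimes report something else, mostly with a low value. They report only what shows in the picture. A call takes as long as a camera call. They do not tell look-alikes from the thing itself.
- imaging.search_frame(thing, camera): "extent" ([left, top, width, height] in pixels, round what is visible of it).
- imaging.silhouettes(thing, camera): "region" (480x640 bool, what is visible of it) and "extent" ([left, top, width, height] in pixels, round what is visible of it).
The state is a dict: "clock": time; "joints": joint angles; "joint_velocities": joint speeds; "joint_efforts": joint torques, N m; "tool_pos": TCP position; "tcp_rot": TCP orientation; "force": force on the tool from outside, world axes, zero at the start; "torque": the same for the moment, N m; "width": opening from 0.0 (shut) to 1.0 (fully open).
Only numpy, scipy, OpenCV 4.12 (cv2) and the standard library are available. Lean on these libraries where they do the work, as an engineer would, in place of code of your own. Each camera call takes 0.05 s, during which the arm holds its last target.

## Task

Load the worn carbon collector strip into the blue wear-check cradle, ready for gauging: with the heel held up, tuck the strip's tongue under the keeper pin and slide it in until you feel the stop, then swing the heel down and press it until the roller catch snaps over the flange and the strip lies flat on both rests. The carbon bond is brittle, so feel your way and never push the strip against the cradle harder than about 15 N. Leave the strip free in the cradle and do not disturb the other things on the bench.

Things in the scene. Friction and masses are not known exactly. Their poses are not given: they have to be found in the camera images.
- strip_mid (a point): worn collector strip (loose, 0.34 to 0.48 kg, on the bench, carbon up): point on its centre line 17 mm over its flat underside. x along it to the tongue end, y across, z up. Aluminium carrier 36 wide, from x = -110 mm (heel) to +104; black carbon 34 wide on it from x = -104 to +92, its top 30 mm over the underside in the worn middle, 34 mm near the heel (x -104 to -62). Grip it across
- strip_tip (a point): tip of the strip's tongue: centre line, level with the underside, 126 mm from strip_mid along x; axes as strip_mid. The tongue is a plate 26 wide, 5 thick, flush with the underside, from x = 104 to 126 mm
- strip_heel (a point): heel of the strip: centre line, level with the underside, x = -110 mm from strip_mid; axes as strip_mid. Carrier section: bottom flange 36 wide, 6 thick; over it a web 30 wide (6 to 16 mm up, a groove each side); then a tray 36 wide (16 to 20 mm up), under the carbon. Web and tray end at x = +98, the flange at +104
- cradle_seat (a point): wear-check cradle, base fixed on the bench: centre line, 24 mm above the bench, the level of the strip's underside when home. x along it to the toe end, y across, z up. The blue saddle with all the parts below is clamped on the base up to 6 mm either way along x from where these points say: not measured, feel for it. Saddle plate 72 wide, 12 mm under the seat, open round the strip's middle
- cradle_mouth (a point): entry of the toe groove (saddle mid-way): centre line, level with the seat, x = 108 mm from cradle_seat; axes as cradle_seat. Here begin two side cheeks, 29 mm apart with rounded corners, 24 mm high, 52 mm over their outsides, up to the stop. The steel toe rest, level with the seat, starts 24 mm in front of this point as an apron for the tongue and runs up to the stop
- cradle_pin (a point): centre of the steel keeper pin (saddle mid-way), 8 mm thick, lying across the groove 116 mm from cradle_seat along x, 14 mm above the seat's level: 10 mm free under it. Up to the stop the tongue passes under it only while the strip is tilted (heel up) by less than about 20 degrees
- cradle_stop (a point): foot of the rigid stop face that closes the groove (saddle mid-way): centre line, level with the seat, x = 126 mm from cradle_seat; 24 mm high. The rigid heel stop faces it 238 mm away (x = -112), also 24 mm high; the strip is 236 mm long, so it goes in only tongue first and heel up, and close to the stop
- cradle_catch (a point): middle between the two sprung rollers of the heel catch (saddle mid-way), x = -96 mm from cradle_seat, 7.5 mm above it: 14 long, 12 thick, 32 mm apart; housings 41 mm apart, 22 mm over the seat. The flange first rests on them, heel 13 mm high; 7 to 11 N down there takes it to the rubber rest (x -112 to -84), held by them. Over 38 N in all (roller pinch and weight make 15) is too much
- bushing_a_mid (a point): first bystander brass pivot bushing: flanged sleeve, 42 mm across the flange, 31 mm tall, standing; point at its centre
- bushing_b_mid (a point): second bystander brass pivot bushing, the same make and size; point at its centre
- feeler_block_mid (a point): bystander blued steel feeler gauge block, 70 x 30 x 24 mm; point at its centre
- depth_gauge_mid (a point): bystander red enamel dial depth gauge standing on its 100 x 16 mm steel foot, 98 mm tall; point on its body, 35 mm up
- offcut_mid (a point): bystander short offcut of worn strip, 76 x 36 x 19 mm; point at its centre
- micrometer_mid (a point): bystander micrometer lying flat, 120 mm long, 18 mm high; point at its middle
Not all that is in view belongs to the job. Leave any yellow look-alike of the part that bears strip_mid alone.

How it is judged:
By the outcome, as a careful person would: the job done as asked, in the order asked, and still so for the second after the job is handed in, with the robot touching nothing.
It also fails if it takes over 61 s, if anything falls off the work surface, if the arm or the gripper's body presses on something with over 40 N, if the wrist force passes 120 N, or if a joint passes its speed limit or range.

## Working session

There is one attempt and no reset: what is moved stays moved. The work goes in short steps, Python scripts to look and compute and a tool call to move; the robot and the scene stay as the last step left them, time stands still between calls to the robot, and variables do not carry over. Pictures are saved under pics/ and viewed, and the job is handed in when it is done.

Besides the shell and the picture viewer there is one more tool, called after "Emit:" as name(argument=value, ...) on one line, values as JSON. apply_moves: Moves the arm, as the interface text tells. Its arguments: {"type":"object","properties":{"deltas":{"type":"array","items":{"type":"object","properties":{"ax":{"type":"number"},"ay":{"type":"number"},"az":{"type":"number"},"tx":{"type":"number"},"ty":{"type":"number"},"tz":{"type":"number"},"claw":{"type":"number"}}}},"squeeze":{"type":"number"}},"required":["deltas"]}

```bash
ls; mkdir -p pics; cat > h.py <<'E'
import numpy as np, cv2
from rig import get_state, imaging, order
def P(cam,u,v,d,prm=None):
    k=prm or imaging.camera_params(cam)
    x=(u-k['cx'])/k['fx']*d; y=(v-k['cy'])/k['fy']*d
    return np.array(k['position'])+np.array(k['rotation'])@np.array([x,-y,-d])
def cloud(cam,dep,prm=None):
    k=prm or imaging.camera_params(cam)
    v,u=np.mgrid[:480,:640]
    x=(u-k['cx'])/k['fx']*dep; y=(v-k['cy'])/k['fy']*dep
    return np.stack([x,-y,-dep],-1)@np.array(k['rotation']).T+np.array(k['position'])
def proj(cam,p,prm=None):
    k=prm or imaging.camera_params(cam)
    q=np.array(k['rotation']).T@(np.array(p)-np.array(k['position']))
    return np.array([k['cx']+k['fx']*q[0]/-q[2],k['cy']+k['fy']*(-q[1])/-q[2]])
E
python3 - <<'E'
from h import *
s=get_state();print(s['clock'],s['force'],s['torque'],s['tool_pos'])
for c in('scene','top'):
    im,d=imaging.capture(c);cv2.imwrite(f'pics/{c}0.png',im);np.save(f'pics/{c}0.npy',d)
    k=imaging.camera_params(c);print(c,k)
    for t in('strip_mid','cradle_seat'):
        print(t,[(round(r['p'],2),r['extent']) for r in imaging.search_frame(t,c)][:4])
E
```

```text
pics
0.0 [ 0.04665046 -0.03410807 -0.23853428] [0.02731013 0.03035679 0.03946396] [0.2428703  0.49306269 0.21808963]
scene {'fx': 454.5907058982729, 'fy': 454.5907058982729, 'cx': 318.7565436899455, 'cy': 234.26544636830155, 'position': array([ 1.24907508, -0.16754514,  0.63431225]), 'rotation': array([[ 2.73737459e-01, -5.94599043e-01,  7.55989274e-01],
       [ 9.61804425e-01,  1.69040167e-01, -2.15308316e-01],
       [ 2.29565493e-04,  7.86051780e-01,  6.18160616e-01]])}
strip_mid [(0.62, [330.2, 170.2, 81.1, 47.5]), (0.57, [367.3, 208.9, 95.2, 42.5])]
cradle_seat [(0.74, [389.4, 280.4, 27.2, 37.8]), (0.56, [121.0, 225.6, 171.9, 74.0])]
top {'fx': 585.0084100708235, 'fy': 585.0084100708235, 'cx': 322.0047072182549, 'cy': 240.01549648920326, 'position': array([0.36699856, 0.05691367, 1.2766946 ]), 'rotation': array([[-0.02747756,  0.98917837, -0.14412195],
       [-0.99950472, -0.02497482,  0.01914629],
       [ 0.01533968,  0.14457667,  0.98937469]])}
strip_mid [(0.94, [207.1, 287.4, 65.3, 107.4]), (0.94, [406.1, 300.3, 20.4, 111.8]), (0.91, [167.3, 229.1, 110.1, 36.2])]
cradle_seat [(0.97, [351.3, 226.6, 151.7, 52.5]), (0.21, [201.3, 143.5, 21.0, 34.5])]
```

View pics/scene0.png

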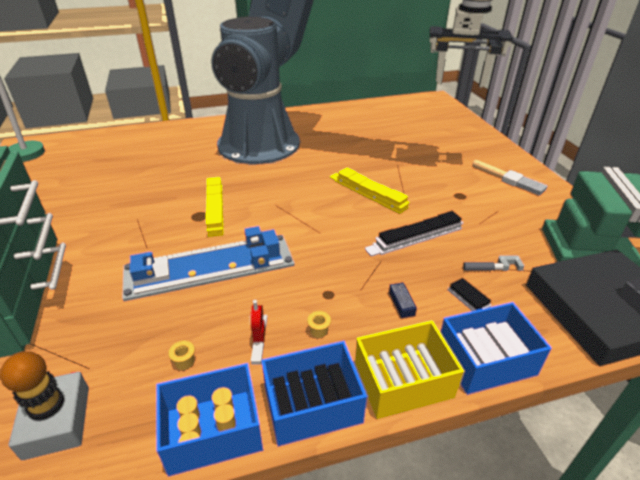

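View pics/top0.png

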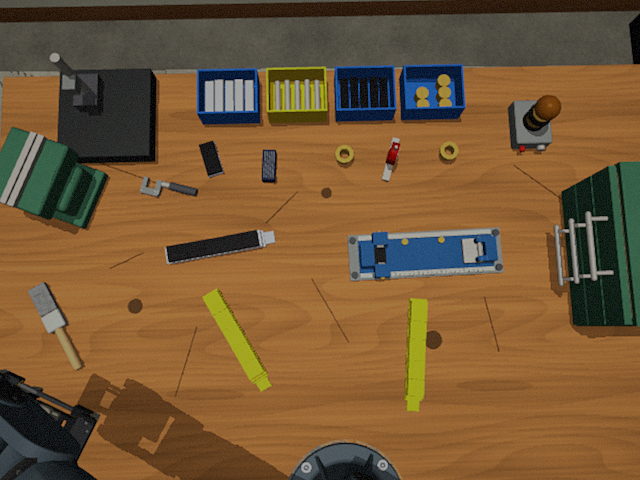

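Candidates for the strip in the top image are black/aluminium at (220,247), yellow at (238,340) and yellow at (417,355). The black carbon one fits the description and the yellow ones are look-alikes. I'll enlarge it to confirm, and the cradle as well.

```bash
python3 - <<'E'
import cv2,numpy as np
im=cv2.imread('pics/top0.png')
a=cv2.resize(im[215:285,155:290],None,fx=5.5,fy=5.5,interpolation=cv2.INTER_CUBIC)[:290]
a=cv2.resize(im[222:272,155:285],(780,300),interpolation=cv2.INTER_CUBIC)
b=cv2.resize(im[222:286,340:510],(780,294),interpolation=cv2.INTER_CUBIC)
cv2.imwrite('pics/crop0.png',np.vstack([a,b]))
s=cv2.imread('pics/scene0.png')
cv2.imwrite('pics/crop1.png',cv2.resize(s[215:310,110:310],(800,380),interpolation=cv2.INTER_CUBIC))
E
```

```text
(no output)
```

View pics/crop0.png

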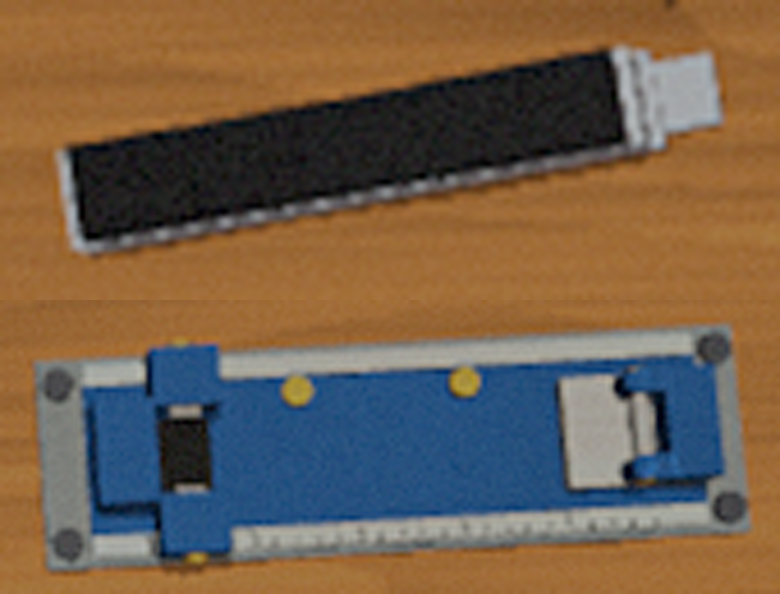

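View pics/crop1.png

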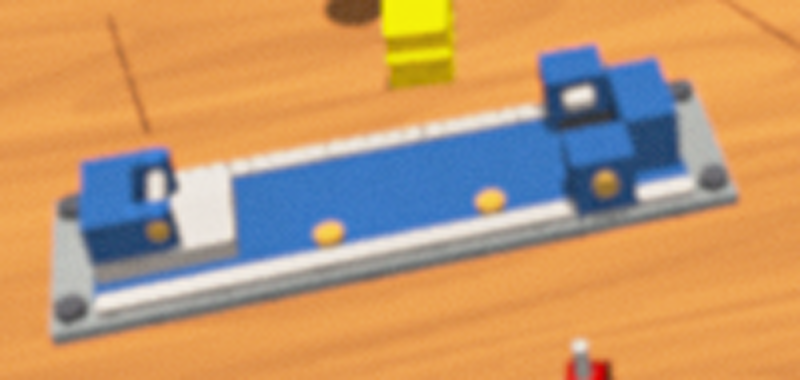

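The crop confirms it: black carbon with the tongue on the right (world -y). The cradle's catch and rubber rest are on the left at about (380,250), and the toe with the steel apron and pin is on the right at about (480,250). Next I'll get first pose estimates from the depth.

```bash
python3 - <<'E'
from h import *
d=np.load('pics/top0.npy')
C=cloud('top',d)
print('bench z', [np.round(C[v,u],4) for u,v in((300,260),(230,300),(520,250),(330,210))])
# strip: height mask
for nm,(u0,u1,v0,v1) in dict(strip=(155,285,222,272),cradle=(340,510,222,286)).items():
    c=C[v0:v1,u0:u1].reshape(-1,3); m=c[:,2]>0.012 if nm=='strip' else c[:,2]>0.005
    q=c[m]; 
    r=cv2.minAreaRect((q[:,:2]*1000).astype(np.float32)); print(nm,m.sum(),r, q[:,2].max(),np.percentile(q[:,2],[10,50,90]))
# strip pixels
for u,v in((167,257),(275,237),(220,247),(180,253),(262,240)): print('strip',u,v,C[v,u])
for u,v in((355,245),(500,235),(380,252),(475,250),(470,250),(490,247),(420,250)): print(u,v,np.round(C[v,u],4))
k=imaging.camera_params('wrist');print(k);s=get_state();print(s['tool_pos'],s['tcp_rot'])
E
```

```text
bench z [array([ 0.5102,  0.0817, -0.0023]), array([0.4266, 0.2352, 0.    ]), array([ 0.5195, -0.4048,  0.0007]), array([0.6195, 0.0127, 0.0022])]
strip 1698 ((506.809814453125, 190.47982788085938), (359.4523620605469, 142.6267852783203), 65.333984375) 1.276694601264078 [0.02507458 0.03199083 0.03616935]
cradle 7033 ((507.02923583984375, -152.4949951171875), (202.74298095703125, 461.2348327636719), 10.041821479797363) 1.276694601264078 [0.00815746 0.01361317 0.04666557]
strip 167 257 [0.5215791  0.36738722 0.01968011]
strip 275 237 [ 0.56245005  0.13569124 -0.00093732]
strip 220 247 [0.53878965 0.25166852 0.03148747]
strip 180 253 [0.52737761 0.33578859 0.03646651]
strip 262 240 [0.55597432 0.16411807 0.00249691]
355 245 [ 0.5395 -0.0399  0.004 ]
500 235 [ 5.543e-01 -3.631e-01 -2.000e-04]
380 252 [ 0.5201 -0.0919  0.0244]
475 250 [ 0.5194 -0.2986  0.0229]
470 250 [ 0.5189 -0.2861  0.029 ]
490 247 [ 0.5218 -0.3236  0.0492]
420 250 [ 0.5237 -0.181   0.0125]
{'fx': 365.3814692176885, 'fy': 365.3814692176885, 'cx': 324.04172327361096, 'cy': 240.65249982473787, 'position': array([0.17154342, 0.5277905 , 0.38549929]), 'rotation': array([[ 4.43282843e-01, -8.59119354e-01, -2.55762109e-01],
       [ 8.96381696e-01,  4.24722033e-01,  1.26929309e-01],
       [-4.19623442e-04, -2.85526058e-01,  9.58370854e-01]])}
[0.24302403 0.49328623 0.21847888] [[-8.97053745e-01  4.41921442e-01 -1.30441153e-04]
 [ 4.41921461e-01  8.97053693e-01 -3.06597168e-04]
 [-1.84791448e-05 -3.32678883e-04 -9.99999944e-01]]
```

Emit:
apply_moves(deltas=[{"tx": 297, "ty": -238, "tz": -68, "az": -54}, {"tx": 297, "ty": -238, "tz": -68, "az": -54}, {"tx": 297, "ty": -238, "tz": -68, "az": -54}, {"tx": 297, "ty": -238, "tz": -68, "az": -54}, {"tx": 297, "ty": -238, "tz": -68, "az": -54}, {"tx": 297, "ty": -238, "tz": -68, "az": -54}, {"tx": 297, "ty": -238, "tz": -68, "az": -54}, {"tx": 297, "ty": -238, "tz": -68, "az": -54}])

```text
validation failed for argument at $.de...
```

Emit:
apply_moves(deltas=[{"tx": 60, "ty": -48, "tz": 0, "ax": 0, "ay": 0, "az": -10, "claw": 0}])

```text
clock: 0.42
tool_pos: [0.2907, 0.4554, 0.2185]
tcp_rot: [[-0.807, 0.59, -0.0], [0.59, 0.807, 0.001], [0.0, 0.0, -1.0]]
force: [1.6, -0.2, 0.2]
width: 1.001
```

Emit:
apply_moves(deltas=[{"tx": 48, "ty": -38, "tz": -14, "ax": 0, "ay": 0, "az": -9, "claw": 0}, {"tx": 96, "ty": -76, "tz": -28, "ax": 0, "ay": 0, "az": -18, "claw": 0}, {"tx": 144, "ty": -114, "tz": -42, "ax": 0, "ay": 0, "az": -27, "claw": 0}, {"tx": 192, "ty": -152, "tz": -56, "ax": 0, "ay": 0, "az": -36, "claw": 0}, {"tx": 240, "ty": -190, "tz": -68, "ax": 0, "ay": 0, "az": -44, "claw": 0}, {"tx": 240, "ty": -190, "tz": -68, "ax": 0, "ay": 0, "az": -44, "claw": 0}, {"tx": 240, "ty": -190, "tz": -68, "ax": 0, "ay": 0, "az": -44, "claw": 0}])

```text
clock: 1.3
tool_pos: [0.5315, 0.2644, 0.1505]
tcp_rot: [[-0.17, 0.985, -0.001], [0.985, 0.17, -0.0], [0.0, -0.001, -1.0]]
force: [-0.3, 0.4, -0.3]
width: 0.999
```

```bash
python3 - <<'E'
from h import *
s=get_state();print(s['clock'],s['tool_pos'],s['tcp_rot'],s['joints'])
k=imaging.camera_params('wrist')
im,d=imaging.capture('wrist');cv2.imwrite('pics/w1.png',im)
import pickle;pickle.dump((k,d,s),open('pics/w1.pkl','wb'))
r=imaging.silhouettes('strip_mid','wrist');print([(x['p'],x['extent']) for x in r])
np.save('pics/w1m.npy',r[0]['region'])
E
```

```text
1.3 [0.53151344 0.26443639 0.15050547] [[-1.70212462e-01  9.85407227e-01 -5.60203488e-04]
 [ 9.85407383e-01  1.70212480e-01 -1.58500658e-05]
 [ 7.97348556e-05 -5.54726533e-04 -9.99999843e-01]] [3.83159152e-01 5.04229447e-01 1.59895691e+00 2.25943885e-04
 1.03893182e+00 2.11999219e-01]
[(0.81, [2.0, 179.0, 233.0, 121.1])]
```

View pics/w1.png

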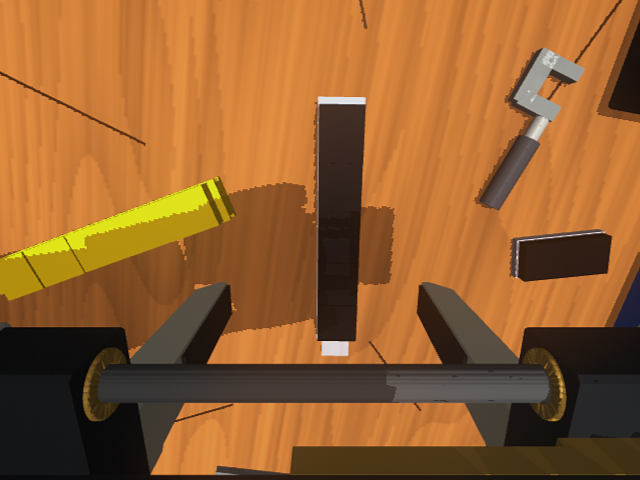

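The wrist view shows our strip running from the heel at (342,97) to the tongue at (335,350). The network picked the yellow one instead. I'll measure from the pixels and depth directly.

```bash
python3 - <<'E'
from h import *
import pickle
k,d,s=pickle.load(open('pics/w1.pkl','rb'));im=cv2.imread('pics/w1.png')
C=cloud('wrist',d,k)
print('bench', np.round([C[v,u] for u,v in((280,150),(440,200),(420,60))],4))
print('col340', [(v,np.round(C[v,340],4).tolist()) for v in(90,98,101,106,112,150,220,300,330,345,350,354,358)])
hsv=cv2.cvtColor(im,cv2.COLOR_BGR2HSV)
print([ (v,im[v,340].tolist()) for v in (90,98,101,106,340,345,350)])
sub=np.zeros((480,640),bool);sub[93:345,300:385]=1
m=sub&(C[...,2]>0.022)&(d>0)
q=C[m];r=cv2.minAreaRect((q[:,:2]*1000).astype(np.float32));print(m.sum(),r,cv2.boxPoints(r))
print(np.percentile(q[:,2],[5,50,95]))
# row edges
for v in range(100,345,20):
    u=np.where(m[v])[0]; a,b=C[v,u[0]],C[v,u[-1]]; print(v,u[0],u[-1],np.round((a+b)/2,4),round(np.linalg.norm((a-b)[:2])*1000,1))
# tongue/white
w=(hsv[...,1]<60)&(hsv[...,2]>120); w[:90]=0;w[360:]=0;w[:,:300]=0;w[:,385:]=0
ys,xs=np.where(w&(np.mgrid[:480,:640][0]>335));print('tongue',xs.min(),xs.max(),ys.min(),ys.max())
ys,xs=np.where(w&(np.mgrid[:480,:640][0]<110));print('heel',xs.min(),xs.max(),ys.min(),ys.max())
E
```

```text
bench [[ 4.838e-01  3.214e-01  1.400e-03]
 [ 6.277e-01  3.028e-01  2.000e-04]
 [ 5.834e-01  4.085e-01 -1.000e-04]]
col340 [(90, [0.525, 0.3761, 0.0005]), (98, [0.5256, 0.3685, 0.0199]), (101, [0.526, 0.3663, 0.0214]), (106, [0.5262, 0.3618, 0.035]), (112, [0.527, 0.3578, 0.0353]), (150, [0.5319, 0.3312, 0.0343]), (220, [0.542, 0.2772, 0.0308]), (300, [0.5545, 0.2088, 0.033]), (330, [0.5593, 0.1818, 0.0355]), (345, [0.5667, 0.1488, 0.0058]), (350, [0.5677, 0.1431, 0.0055]), (354, [0.5684, 0.1391, 0.0062]), (358, [0.5182, 0.3423, 0.3176])]
[(90, [59, 124, 204]), (98, [232, 226, 223]), (101, [229, 226, 224]), (106, [36, 46, 66]), (340, [11, 20, 34]), (345, [211, 209, 220]), (350, [209, 207, 220])]
10066 ((542.42724609375, 269.5367431640625), (35.568885803222656, 201.5917510986328), 9.017975807189941) [[509.06345 366.2991 ]
 [540.6618  167.19917]
 [575.791   172.77438]
 [544.1927  371.87433]]
[0.0303681  0.03285224 0.03559896]
100 329 365 [0.531  0.3678 0.0221] 27.3
120 319 365 [0.5294 0.3525 0.0355] 33.7
140 319 364 [0.5316 0.3386 0.0348] 33.5
160 319 363 [0.5339 0.3242 0.0353] 33.3
180 318 362 [0.536  0.3083 0.0276] 34.3
200 319 361 [0.5389 0.2935 0.0322] 33.1
220 319 360 [0.5416 0.277  0.0303] 33.1
240 319 359 [0.5442 0.2607 0.0312] 32.7
260 318 358 [0.5465 0.2434 0.031 ] 33.2
280 318 358 [0.5496 0.2262 0.032 ] 33.7
300 318 357 [0.5524 0.2083 0.0328] 33.3
320 318 356 [0.5553 0.1897 0.0333] 33.0
340 318 355 [0.5582 0.171  0.0345] 32.5
tongue 317 348 336 355
heel 318 365 97 106
```

```bash
python3 -c "
import cv2
im=cv2.imread('pics/w1.png')
cv2.imwrite('pics/w1c.png',cv2.resize(im[320:370,300:380],(800,500),interpolation=cv2.INTER_NEAREST))"
```

```text
(no output)
```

View pics/w1c.png

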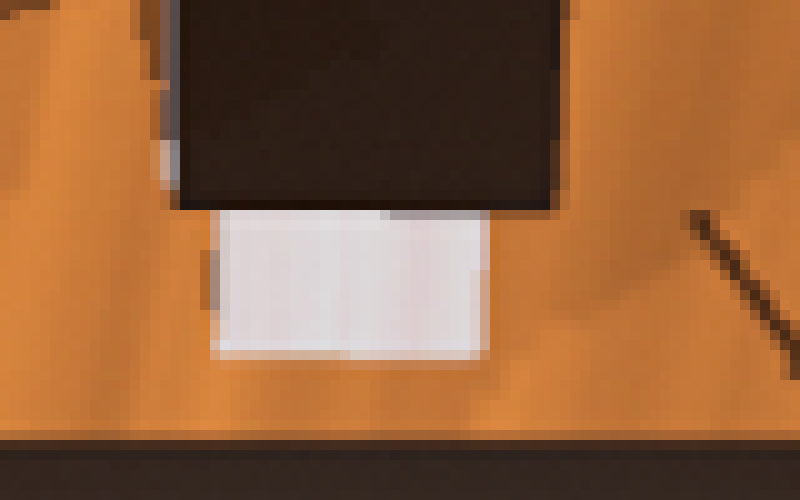

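```bash
cat >> h.py <<'E'
def PZ(u,v,z,k):
    o=np.array(k['position']);r=np.array(k['rotation'])@np.array([(u-k['cx'])/k['fx'],-(v-k['cy'])/k['fy'],-1.])
    return o+r*(z-o[2])/r[2]
E
python3 - <<'E'
from h import *
import pickle
k,d,s=pickle.load(open('pics/w1.pkl','rb'))
t=PZ(334.7,355.6,.005,k);h=PZ(341.7,96.7,.020,k);print(t,h,np.linalg.norm((t-h)[:2]))
e=t-h;print(np.degrees(np.arctan2(e[1],e[0])))
u=e[:2]/np.linalg.norm(e[:2]);print('mid from heel',h[:2]+u*.110,'from tip',t[:2]-u*.126)
c1=PZ((319+365.5)/2,120,.034,k);c2=PZ((318+355.5)/2,340,.030,k);c=c2-c1;print(np.degrees(np.arctan2(c[1],c[0])),c1,c2)
n=np.array([-u[1],u[0]]);print('lateral of carbon rel line', [(p[:2]-h[:2])@n for p in(c1,c2)])
y=s['tcp_rot'][:,1] if isinstance(s['tcp_rot'],np.ndarray) else np.array(s['tcp_rot'])[:,1];print('tool y ang',np.degrees(np.arctan2(y[1],y[0])))
E
```

```text
[0.56379156 0.13565411 0.005     ] [0.52672242 0.369621   0.02      ] 0.23688526295543422
-80.9970315687911
mid from heel [0.54393584 0.26097617] from tip [0.54407437 0.26010182]
-80.91931772459216 [0.52964575 0.35263339 0.034     ] [0.55910768 0.16829846 0.03      ]
lateral of carbon rel line [np.float64(0.00022899701349688733), np.float64(0.00048219522500100214)]
tool y ang 9.800174834377382
```

Emit:
apply_moves(deltas=[{"tx": -1, "ty": -57, "tz": 0, "ax": 0, "ay": 0, "az": -1, "claw": 0}, {"tx": -2, "ty": -114, "tz": 0, "ax": 0, "ay": 0, "az": -2, "claw": 0}, {"tx": -3, "ty": -171, "tz": 0, "ax": 0, "ay": 0, "az": -3, "claw": 0}, {"tx": -4, "ty": -228, "tz": 0, "ax": 0, "ay": 0, "az": -4, "claw": 0}, {"tx": -5, "ty": -285, "tz": 0, "ax": 0, "ay": 0, "az": -5, "claw": 0}, {"tx": -6, "ty": -342, "tz": 0, "ax": 0, "ay": 0, "az": -6, "claw": 0}, {"tx": -7, "ty": -399, "tz": 0, "ax": 0, "ay": 0, "az": -7, "claw": 0}, {"tx": -7, "ty": -450, "tz": 0, "ax": 0, "ay": 0, "az": -7, "claw": 0}])

```text
clock: 2.4
tool_pos: [0.5248, -0.1864, 0.1513]
tcp_rot: [[-0.05, 0.999, 0.001], [0.999, 0.05, -0.0], [-0.0, 0.001, -1.0]]
force: [0.1, 0.7, -0.0]
width: 0.999
```

Emit:
apply_moves(deltas=[{"tx": 0, "ty": 0, "tz": 0, "ax": 0, "ay": 0, "az": 0, "claw": 0}, {"tx": 0, "ty": 0, "tz": 0, "ax": 0, "ay": 0, "az": 0, "claw": 0}])

```text
clock: 2.65
tool_pos: [0.5249, -0.1844, 0.1508]
tcp_rot: [[-0.05, 0.999, 0.0], [0.999, 0.05, 0.0], [0.0, 0.0, -1.0]]
force: [-0.3, 1.2, 0.2]
width: 0.999
```

```bash
python3 - <<'E'
from h import *
s=get_state();print(s['clock'],s['tool_pos'],s['tcp_rot'][:,1],s['joints'],s['force'])
k=imaging.camera_params('wrist')
im,d=imaging.capture('wrist');cv2.imwrite('pics/w2.png',im)
import pickle;pickle.dump((k,d,s),open('pics/w2.pkl','wb'))
E
```

```text
2.65 [ 0.52486898 -0.18436792  0.15080172] [9.98771283e-01 4.95572877e-02 1.97899249e-05] [-4.21615660e-01  4.41259700e-01  1.70083172e+00  3.09280565e-04
  9.99611606e-01 -4.71360479e-01] [-0.29562546  1.19096566  0.24944985]
```

View pics/w2.png

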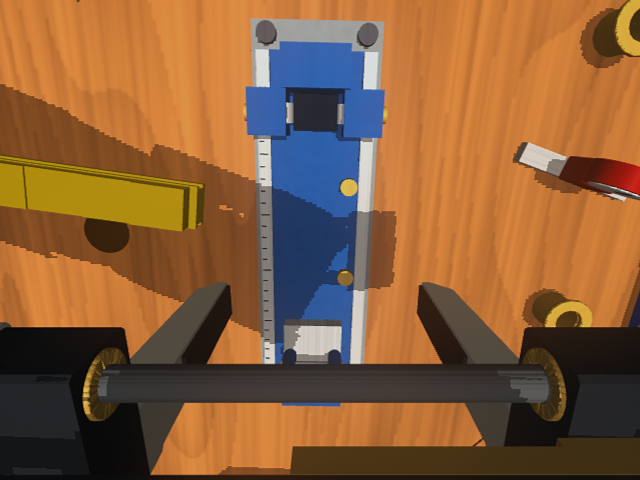

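The heel end shows clearly, with rollers at (291,112) and (341,112). The bar hides the toe at y>360 px, so I'll shift toe-ward and look again.

Emit:
apply_moves(deltas=[{"tx": 0, "ty": -55, "tz": 0, "ax": 0, "ay": 0, "az": 0, "claw": 0}, {"tx": 0, "ty": -110, "tz": 0, "ax": 0, "ay": 0, "az": 0, "claw": 0}, {"tx": 0, "ty": -110, "tz": 0, "ax": 0, "ay": 0, "az": 0, "claw": 0}, {"tx": 0, "ty": -110, "tz": 0, "ax": 0, "ay": 0, "az": 0, "claw": 0}])

```text
clock: 3.2
tool_pos: [0.5251, -0.2941, 0.1505]
tcp_rot: [[-0.05, 0.999, -0.0], [0.999, 0.05, 0.001], [0.001, -0.0, -1.0]]
force: [0.2, 0.3, -0.5]
width: 1.002
```

```bash
python3 - <<'E'
from h import *
s=get_state();print(s['clock'],s['tool_pos'],s['tcp_rot'][:,1],s['joints'],s['force'])
k=imaging.camera_params('wrist')
im,d=imaging.capture('wrist');cv2.imwrite('pics/w3.png',im)
import pickle;pickle.dump((k,d,s),open('pics/w3.pkl','wb'))
cv2.imwrite('pics/w3c.png',cv2.resize(im[30:340,230:400],(440,800)[:2] and (329,600),interpolation=cv2.INTER_CUBIC))
E
```

```text
3.2 [ 0.52506405 -0.2940765   0.15051979] [ 9.98764988e-01  4.96822200e-02 -4.18516638e-04] [-5.88009952e-01  5.18023169e-01  1.57593210e+00  2.95586118e-04
  1.04834810e+00 -6.37860096e-01] [ 0.17223262  0.28362325 -0.54629946]
```

View pics/w3.png

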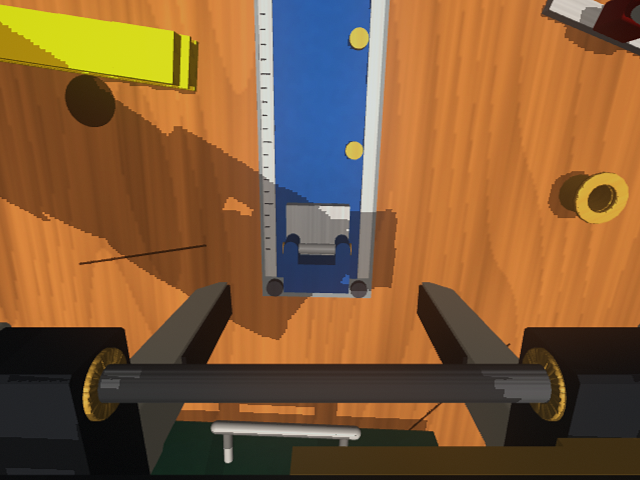

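```bash
python3 - <<'E'
from h import *
import pickle
out=[]
for n,rows in(('w2',range(150,310,10)),('w3',range(10,200,10))):
    k,d,s=pickle.load(open(f'pics/{n}.pkl','rb'));im=cv2.imread(f'pics/{n}.png').astype(int)
    C=cloud('wrist',d,k)
    b=(im[...,0]>1.3*im[...,2])
    for v in rows:
        u=np.where(b[v,250:390])[0]+250
        # largest contiguous extents
        a,c=u.min(),u.max()
        A=PZ(a-.5,v,.012,k);B=PZ(c+.5,v,.012,k);M=(A+B)/2
        w=np.linalg.norm((A-B)[:2])*1000
        out.append((n,v,a,c,w,*M[:2])); print(n,v,a,c,round(w,1),np.round(M[:2],4),round(C[v,(a+c)//2,2],4))
o=np.array([[x[5],x[6]] for x in out if abs(x[4]-72)<2.5])
if len(o)>5:
    for i in range(3):
        p=np.polyfit(o[:,1],o[:,0],1);r=o[:,0]-np.polyval(p,o[:,1]);o=o[abs(r)<.0012]
    print(p,len(o),r.std(),'dir angle',np.degrees(np.arctan2(-1,-p[0])))
k,d,s=pickle.load(open('pics/w3.pkl','rb'));im=cv2.imread('pics/w3.png');cv2.imwrite('pics/w3c.png',cv2.resize(im[195:305,260:380],(654,600),interpolation=cv2.INTER_NEAREST))
k,d,s=pickle.load(open('pics/w2.pkl','rb'));im=cv2.imread('pics/w2.png');cv2.imwrite('pics/w2c.png',cv2.resize(im[15:145,240:395],(715,600),interpolation=cv2.INTER_NEAREST))
E
```

```text
w2 150 271 359 72.4 [ 0.5142 -0.1201] 0.0138
w2 160 271 358 72.1 [ 0.5141 -0.1281] 0.0128
w2 170 272 358 71.9 [ 0.5149 -0.1361] 0.0124
w2 180 272 357 71.6 [ 0.5148 -0.1444] 0.0136
w2 190 272 339 57.0 [ 0.5076 -0.1531] 0.013
w2 200 272 356 71.9 [ 0.515  -0.1612] 0.0117
w2 210 272 356 72.4 [ 0.5154 -0.1698] 0.0138
w2 220 273 355 71.3 [ 0.5157 -0.1785] 0.0143
w2 230 273 355 71.9 [ 0.5161 -0.1874] 0.0125
w2 240 273 354 71.6 [ 0.516  -0.1965] 0.0121
w2 250 273 354 72.2 [ 0.5164 -0.2056] 0.0145
w2 260 273 354 72.8 [ 0.5168 -0.215 ] 0.0124
w2 270 274 353 71.6 [ 0.5171 -0.2244] 0.3179
w2 280 274 336 56.9 [ 0.5099 -0.2344] 0.0128
w2 290 274 352 71.9 [ 0.5175 -0.2439] 0.0134
w2 300 274 352 72.5 [ 0.5179 -0.2539] 0.0135
w3 10 272 370 72.7 [ 0.5146 -0.1297] 0.0135
w3 20 273 369 71.8 [ 0.5149 -0.1362] 0.0129
w3 30 273 369 72.3 [ 0.5152 -0.1428] 0.0129
w3 40 273 348 57.0 [ 0.5076 -0.1498] 0.0129
w3 50 273 368 72.5 [ 0.5154 -0.1562] 0.0131
w3 60 273 367 72.3 [ 0.5154 -0.1631] 0.0133
w3 70 273 367 72.8 [ 0.5157 -0.1701] 0.0128
w3 80 274 366 71.8 [ 0.516  -0.1771] 0.0132
w3 90 274 366 72.3 [ 0.5163 -0.1843] 0.0129
w3 100 274 365 72.0 [ 0.5163 -0.1916] 0.0125
w3 110 274 365 72.6 [ 0.5166 -0.1989] 0.0121
w3 120 274 364 72.3 [ 0.5165 -0.2064] 0.0125
w3 130 275 363 71.3 [ 0.5169 -0.214 ] 0.0134
w3 140 275 363 71.8 [ 0.5172 -0.2218] 0.0124
w3 150 275 344 56.9 [ 0.5099 -0.23  ] 0.0128
w3 160 275 362 72.1 [ 0.5175 -0.2376] 0.0123
w3 170 275 362 72.6 [ 0.5179 -0.2456] 0.0133
w3 180 275 361 72.4 [ 0.5178 -0.2538] 0.0116
w3 190 276 360 71.2 [ 0.5182 -0.2622] 0.0133
[-0.02716341  0.51100493] 31 0.0001819802273160353 dir angle -88.44403357910011
```

View pics/w3c.png

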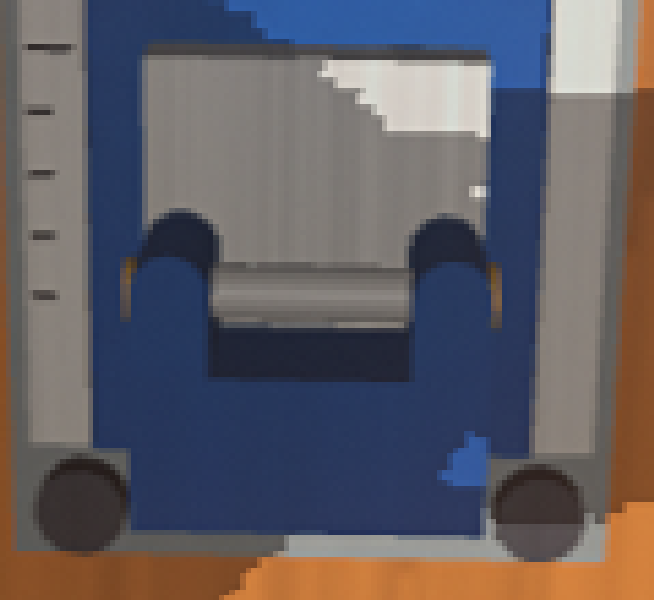

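View pics/w2c.png

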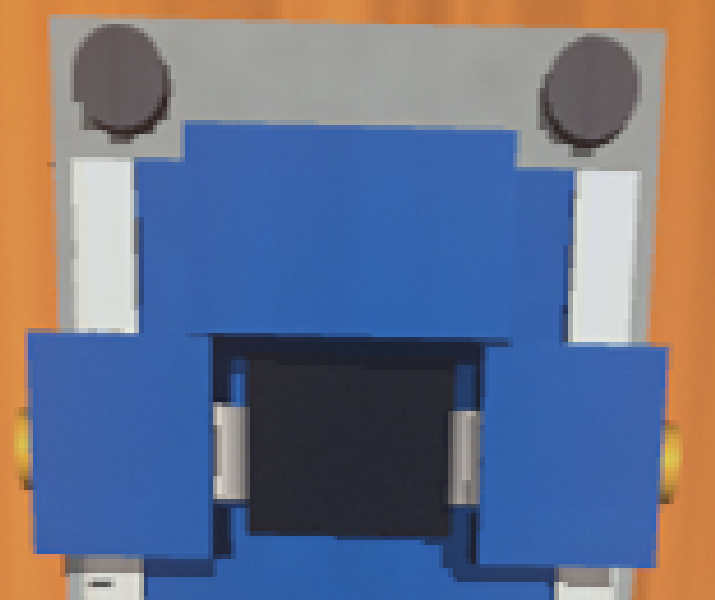

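```bash
python3 - <<'E'
from h import *
import pickle
f=lambda y:.51100-.02716*y
k,d,s=pickle.load(open('pics/w3.pkl','rb'))
S=lambda x,y:(260+x/5.45-.5,195+y/5.4545-.5)
def show(n,a,b,z,k):
    A=PZ(*a,z,k);B=PZ(*b,z,k);M=(A+B)/2;print(n,np.round(M,4),'w',round(np.linalg.norm((A-B))*1000,1),'lat off mm',round((M[0]-f(M[1]))*1000,2))
show('slot top',S(209,350),S(411,350),.048,k)
show('stop top edge',S(209,380),S(411,380),.048,k)
show('apron front',S(143,58),S(491,58),.024,k)
show('pin ctr',S(211,296),S(411,296),.041,k)
show('blue end top',S(131,530),S(487,535),.048,k)
show('base toe end bottom',S(15,549),S(605,562),.000,k)
k,d,s=pickle.load(open('pics/w2.pkl','rb'))
S=lambda x,y:(240+x/4.613-.5,15+y/4.615-.5)
show('roller',S(248,452),S(450,457),.0315,k)
show('hous in',S(212,440),S(484,450),.046,k)
show('heelstop top',S(212,333),S(484,341),.048,k)
show('base heel end',S(50,16),S(667,30),.006,k)
C=cloud('wrist',d,k)
for u,v in((316,62),(265,105),(366,105),(316,112)):print(u,v,C[v-3:v+4,u-3:u+4].reshape(-1,3)[:,2].mean())
E
```

```text
slot top [ 0.5196 -0.3104  0.048 ] w 29.0 lat off mm 0.19
stop top edge [ 0.5198 -0.315   0.048 ] w 29.1 lat off mm 0.26
apron front [ 0.5186 -0.2727  0.024 ] w 52.0 lat off mm 0.15
pin ctr [ 0.5194 -0.3046  0.041 ] w 29.2 lat off mm 0.1
blue end top [ 0.5207 -0.3389  0.048 ] w 52.5 lat off mm 0.48
base toe end bottom [ 0.521  -0.3652  0.    ] w 102.9 lat off mm 0.04
roller [ 0.5137 -0.0925  0.0315] w 32.4 lat off mm 0.15
hous in [ 0.5138 -0.0918  0.046 ] w 41.4 lat off mm 0.35
heelstop top [ 0.5133 -0.0768  0.048 ] w 40.4 lat off mm 0.19
base heel end [ 0.5119 -0.0247  0.006 ] w 100.9 lat off mm 0.18
316 62 0.04887575995804312
265 105 0.052468522442128386
366 105 0.04702850884005525
316 112 0.024997289027916095
```

Emit:
apply_moves(deltas=[{"tx": 2, "ty": 58, "tz": 0, "ax": 0, "ay": 0, "az": 1, "claw": 0}, {"tx": 4, "ty": 116, "tz": 0, "ax": 0, "ay": 0, "az": 2, "claw": 0}, {"tx": 6, "ty": 174, "tz": 0, "ax": 0, "ay": 0, "az": 3, "claw": 0}, {"tx": 8, "ty": 232, "tz": 0, "ax": 0, "ay": 0, "az": 4, "claw": 0}, {"tx": 10, "ty": 290, "tz": 0, "ax": 0, "ay": 0, "az": 5, "claw": 0}, {"tx": 12, "ty": 348, "tz": 0, "ax": 0, "ay": 0, "az": 6, "claw": 0}, {"tx": 14, "ty": 406, "tz": 0, "ax": 0, "ay": 0, "az": 6.2, "claw": 0}, {"tx": 16, "ty": 464, "tz": 0, "ax": 0, "ay": 0, "az": 6.2, "claw": 0}])

```text
clock: 4.25
tool_pos: [0.5397, 0.1717, 0.151]
tcp_rot: [[-0.158, 0.987, 0.0], [0.987, 0.158, 0.0], [0.0, 0.0, -1.0]]
force: [0.8, 0.2, 0.4]
width: 0.999
```

Emit:
apply_moves(deltas=[{"tx": 2, "ty": 50, "tz": 0, "ax": 0, "ay": 0, "az": 0, "claw": 0.2}, {"tx": 2, "ty": 98, "tz": -20, "ax": 0, "ay": 0, "az": 0, "claw": 0.2}, {"tx": 2, "ty": 98, "tz": -40, "ax": 0, "ay": 0, "az": 0, "claw": 0.2}, {"tx": 2, "ty": 98, "tz": -60, "ax": 0, "ay": 0, "az": 0, "claw": 0.2}, {"tx": 2, "ty": 98, "tz": -60, "ax": 0, "ay": 0, "az": 0, "claw": 0.2}])

```text
clock: 4.88
tool_pos: [0.5411, 0.2672, 0.0896]
tcp_rot: [[-0.158, 0.987, -0.003], [0.987, 0.158, -0.001], [-0.0, -0.003, -1.0]]
force: [0.4, 0.5, -0.2]
width: 0.799
```

```bash
python3 - <<'E'
from h import *
s=get_state();print(s['clock'],s['tool_pos'],s['tcp_rot'],s['width'],s['force'])
y=s['tcp_rot'][:,1];print(np.degrees(np.arctan2(y[1],y[0])))
k=imaging.camera_params('wrist')
im,d=imaging.capture('wrist');cv2.imwrite('pics/w4.png',im)
E
```

```text
4.875 [0.54105593 0.26721094 0.08964991] [[-1.57841736e-01  9.87461063e-01 -2.57608700e-03]
 [ 9.87464302e-01  1.57839889e-01 -9.06477096e-04]
 [-4.88501549e-04 -2.68687387e-03 -9.99996271e-01]] 0.7985605875210895 [ 0.44927443  0.54081819 -0.19848075]
9.081570916603642
```

View pics/w4.png

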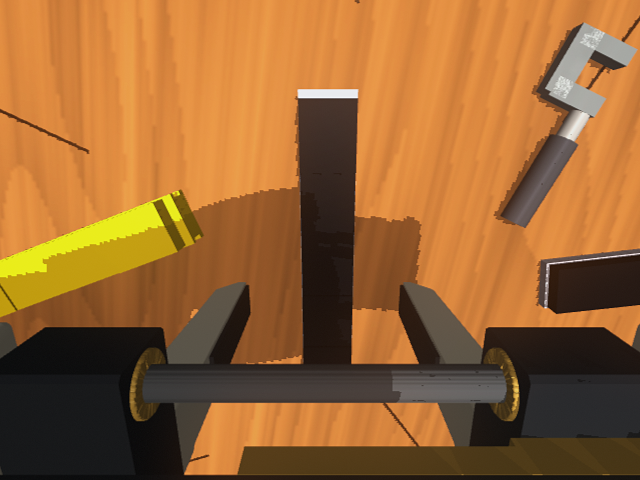

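Emit:
apply_moves(deltas=[{"tx": 1, "ty": 1, "tz": -30, "ax": 0, "ay": 0, "az": 0, "claw": 0.3}, {"tx": 1, "ty": 1, "tz": -60, "ax": 0, "ay": 0, "az": 0, "claw": 0.3}, {"tx": 1, "ty": 1, "tz": -78, "ax": 0, "ay": 0, "az": 0, "claw": 0.3}, {"tx": 1, "ty": 1, "tz": -85, "ax": 0, "ay": 0, "az": 0, "claw": 0.3}, {"tx": 1, "ty": 1, "tz": -85, "ax": 0, "ay": 0, "az": 0, "claw": 0.3}])

```text
clock: 5.55
tool_pos: [0.5441, 0.2675, 0.0061]
tcp_rot: [[-0.156, 0.988, 0.0], [0.988, 0.156, 0.0], [0.0, 0.001, -1.0]]
force: [-0.1, 0.2, -0.9]
width: 0.699
```

Emit:
apply_moves(deltas=[{"tx": 0, "ty": 0, "tz": 0, "ax": 0, "ay": 0, "az": 0, "claw": 1}, {"tx": 0, "ty": 0, "tz": 0, "ax": 0, "ay": 0, "az": 0, "claw": 1}, {"tx": 0, "ty": 0, "tz": 0, "ax": 0, "ay": 0, "az": 0, "claw": 1}, {"tx": 0, "ty": 0, "tz": 0, "ax": 0, "ay": 0, "az": 0, "claw": 1}], squeeze=45)

```text
clock: 6.05
tool_pos: [0.5437, 0.2673, 0.0059]
tcp_rot: [[-0.156, 0.988, -0.0], [0.988, 0.156, -0.0], [-0.0, -0.0, -1.0]]
force: [-2.5, 0.7, 3.2]
width: 0.376
```

Emit:
apply_moves(deltas=[{"tx": 0, "ty": 0, "tz": 5, "ax": 0, "ay": 0, "az": 0, "claw": 1}, {"tx": 0, "ty": 0, "tz": 25, "ax": 0, "ay": 0, "az": 0, "claw": 1}, {"tx": 0, "ty": 0, "tz": 55, "ax": 0, "ay": 0, "az": 0, "claw": 1}, {"tx": 0, "ty": 0, "tz": 84, "ax": 0, "ay": 0, "az": 0, "claw": 1}, {"tx": 0, "ty": 0, "tz": 84, "ax": 0, "ay": 0, "az": 0, "claw": 1}, {"tx": 0, "ty": 0, "tz": 84, "ax": 0, "ay": 0, "az": 0, "claw": 1}])

```text
clock: 6.8
tool_pos: [0.5434, 0.2671, 0.089]
tcp_rot: [[-0.156, 0.988, -0.001], [0.988, 0.156, -0.0], [-0.0, -0.001, -1.0]]
force: [-0.3, 0.7, -4.7]
width: 0.376
```

```bash
python3 - <<'E'
from h import *
import pickle
s=get_state();print(s['clock'],s['tool_pos'],s['tcp_rot'],s['width'],s['force'],s['torque'])
k=imaging.camera_params('wrist')
im,d=imaging.capture('wrist');cv2.imwrite('pics/w5.png',im);pickle.dump((k,d,s),open('pics/w5.pkl','wb'))
C=cloud('wrist',d,k);R=s['tcp_rot'];L=(C-s['tool_pos'])@R*1000
for v in range(60,365,20):
    row=im[v]; 
    m=(d[v]>0)&(d[v]<.22)&(np.arange(640)>260)&(np.arange(640)<390)
    u=np.where(m)[0]
    if len(u): print(v,u[0],u[-1],np.round(L[v,u[0]],1),np.round(L[v,u[-1]],1),np.round(L[v,(u[0]+u[-1])//2],1))
im2,d2=imaging.capture('scene');cv2.imwrite('pics/s5.png',cv2.resize(im2[100:300,270:540],(800,592)))
E
```

```text
6.8 [0.54335299 0.26713132 0.08899542] [[-1.55950852e-01  9.87764405e-01 -9.01178606e-04]
 [ 9.87764790e-01  1.55950574e-01 -3.70770887e-04]
 [-2.25694963e-04 -9.47974533e-04 -9.99999525e-01]] 0.37584446561473656 [-0.2645298   0.65348425 -4.74060536] [0.00363588 0.05000001 0.02558074]
80 276 372 [ 96.2 -16.7 -29.6] [ 96.2  16.7 -29. ] [ 96.2  -0.  -29.5]
100 276 372 [ 89.9 -17.2 -27.3] [ 89.7  17.  -28.6] [ 89.7  -0.1 -28.6]
120 277 371 [ 83.  -16.9 -29.1] [ 83.   16.9 -28.5] [ 82.9  -0.1 -30.6]
140 278 370 [ 76.1 -16.7 -30. ] [ 76.1  16.6 -29.6] [ 76.1  -0.1 -29.6]
160 279 370 [ 68.9 -16.8 -28.6] [ 68.9  17.  -28.7] [ 68.9  -0.1 -28.4]
180 279 369 [ 61.7 -16.9 -30. ] [ 61.5  16.8 -28.6] [ 61.7  -0.1 -29.8]
200 281 367 [ 53.4 -16.9 -25.6] [ 53.4  16.7 -25.8] [ 53.4  -0.1 -25.9]
220 282 367 [ 45.7 -16.7 -26.8] [ 45.7  16.8 -27.1] [ 45.5  -0.1 -26.3]
240 282 366 [ 37.2 -17.  -26. ] [ 37.5  16.6 -27.3] [ 37.6  -0.1 -27.2]
260 283 365 [ 29.  -16.8 -27. ] [ 28.6  16.7 -25.8] [ 28.9  -0.2 -26.8]
280 284 365 [ 20.1 -16.7 -26.7] [ 19.6  16.9 -25.6] [ 20.1  -0.2 -26.6]
300 261 389 [  8.4 -27.8 -21.2] [  8.6  28.1 -21.8] [ 10.4   0.2 -25.4]
320 261 389 [  8.8 -24.7 -39.6] [  7.9  25.4 -38.2] [  0.8   0.2 -25.3]
340 261 389 [  8.5 -22.4 -53.4] [  8.3  22.8 -53.2] [ -9.4   0.2 -24.6]
360 261 389 [  8.9 -20.3 -65.7] [  8.5  20.8 -65.2] [-19.5   0.2 -24.8]
```

View pics/w5.png

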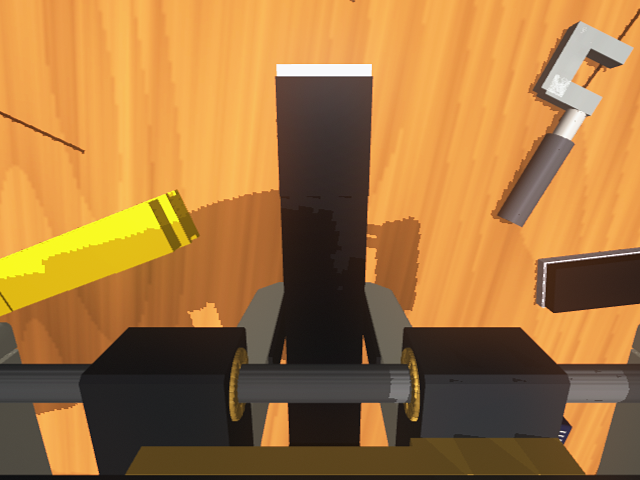

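View pics/s5.png

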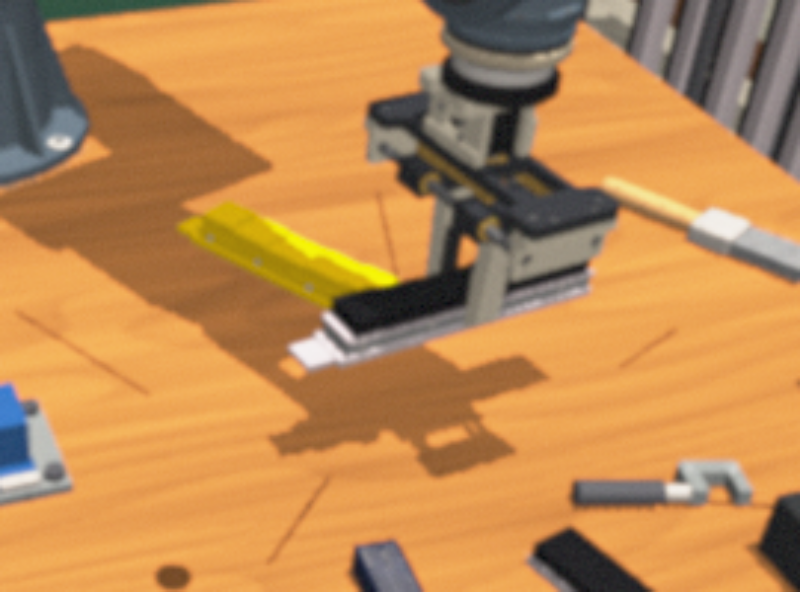

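Strip held level and centred (lateral offset within 0.2 mm). Next I'll compute its pose in the gripper and the approach targets.

```bash
cat >> h.py <<'E'
Xc=np.array([.02715,-.99963,0]);Yc=np.array([.99963,.02715,0]);Zc=np.array([0,0,1.])
STOP=np.array([.5112+.02716*.315,-.315,.024])
def tipest(s,a,b):
    "tip bottom in cradle coords rel stop foot (mm), plus tilt deg, yaw err"
    R=s['tcp_rot'];t=np.array(s['tool_pos'])+R@np.array([-a,0,b])/1000
    r=(t-STOP)*1000
    return np.array([r@Xc,r@Yc,r@Zc]),np.degrees(np.arctan2(R[:,0]@Zc,-R[:,0]@Xc)),np.degrees(np.arctan2(R[1,1],R[0,1]))-1.556
E
python3 - <<'E'
from h import *
import pickle
k,d,s=pickle.load(open('pics/w5.pkl','rb'));R=s['tcp_rot']
h=PZ(324,64.3,s['tool_pos'][2]+.0155,k);hx=((h-s['tool_pos'])@R)*1000;print('heel tool',hx)
c=PZ(324,76,s['tool_pos'][2]+.0295,k);print('carbon heel edge',((c-s['tool_pos'])@R)*1000)
a=236-hx[0];print('a',a, tipest(s,a,5.2))
th=np.radians(11)
def tcp(X,Y,Z,a,b,th):
    x=X-a*np.cos(th)+b*np.sin(th); z=Z+a*np.sin(th)+b*np.cos(th)
    return STOP+(x*Xc+Y*Yc+z*Zc)/1000
print(tcp(-30,0,40,a,5.2,0)); print(tcp(-30,0,15,a,5.2,th)); 
E
```

```text
heel tool [ 1.03401802e+02 -4.67541946e-02 -1.55233003e+01]
carbon heel edge [ 9.74528054e+01 -4.30400614e-02 -2.95219678e+01]
a 132.59819760788855 (array([-449.78466199,   56.50414364,   59.82535292]), np.float64(-0.013040473269708476), np.float64(7.415934648961389))
[ 0.51534086 -0.15246196  0.0692    ]
[ 0.51543394 -0.1558891   0.06940539]
```

Emit:
apply_moves(deltas=[{"tx": -2, "ty": -30, "tz": 20, "ax": 0, "ay": 0, "az": -1, "claw": 1}, {"tx": -6, "ty": -85, "tz": 41, "ax": 0, "ay": 0, "az": -2, "claw": 1}, {"tx": -10, "ty": -140, "tz": 41, "ax": 0, "ay": 0, "az": -3, "claw": 1}, {"tx": -14, "ty": -195, "tz": 41, "ax": 0, "ay": 0, "az": -4, "claw": 1}, {"tx": -18, "ty": -250, "tz": 41, "ax": 0, "ay": 0, "az": -5, "claw": 1}, {"tx": -22, "ty": -305, "tz": 41, "ax": 0, "ay": 0, "az": -6, "claw": 1}, {"tx": -26, "ty": -360, "tz": 41, "ax": 0, "ay": 0, "az": -7, "claw": 1}, {"tx": -28, "ty": -405, "tz": 41, "ax": 0, "ay": 0, "az": -7.4, "claw": 1}])

```text
clock: 7.9
tool_pos: [0.5151, -0.1396, 0.1298]
tcp_rot: [[-0.026, 1.0, -0.001], [1.0, 0.026, 0.0], [0.0, -0.001, -1.0]]
force: [0.2, 1.1, -3.9]
width: 0.376
```

Emit:
apply_moves(deltas=[{"tx": 0, "ty": -9, "tz": -5, "ax": 4, "ay": 0.1, "az": 0, "claw": 1}, {"tx": 0, "ty": -18, "tz": -15, "ax": 8, "ay": 0.2, "az": 0, "claw": 1}, {"tx": 0, "ty": -18, "tz": -30, "ax": 11, "ay": 0.3, "az": 0, "claw": 1}, {"tx": 0, "ty": -18, "tz": -30, "ax": 11, "ay": 0.3, "az": 0, "claw": 1}, {"tx": 0, "ty": -18, "tz": -30, "ax": 11, "ay": 0.3, "az": 0, "claw": 1}])

```text
clock: 8.52
tool_pos: [0.5159, -0.1555, 0.1006]
tcp_rot: [[-0.027, 1.0, -0.006], [0.981, 0.028, 0.19], [0.19, -0.0, -0.982]]
force: [-0.1, -0.1, -4.2]
width: 0.376
```

```bash
python3 - <<'E'
from h import *
import pickle
s=get_state();print(s['clock'],s['tool_pos'],s['width'],s['force'],s['torque'])
print(tipest(s,132.6,5.2))
k=imaging.camera_params('wrist')
im,d=imaging.capture('wrist');cv2.imwrite('pics/w6.png',im);pickle.dump((k,d,s),open('pics/w6.pkl','wb'))
im2,d2=imaging.capture('scene');cv2.imwrite('pics/s6.png',cv2.resize(im2[150:310,100:310],(800,610))[:600])
E
```

```text
8.525 [ 0.51585067 -0.15549518  0.10064678] 0.37634937056612544 [-0.10656913 -0.13292462 -4.16219819] [-0.25218619  0.04518391 -0.07456207]
(array([-30.35332764,   0.48240355,  46.3564758 ]), np.float64(10.948819860724658), np.float64(0.02957599750862383))
```

View pics/w6.png

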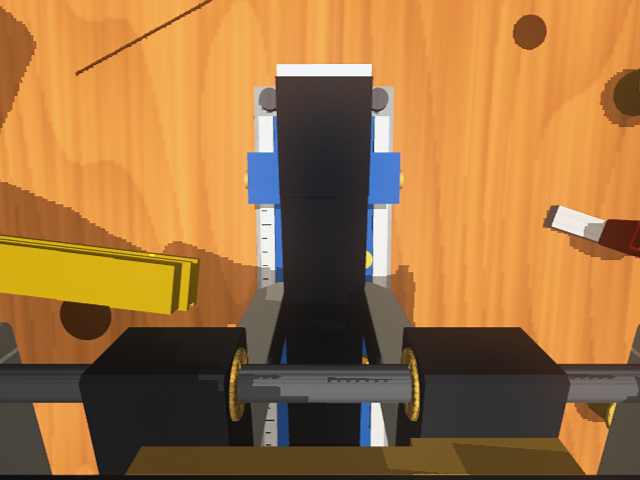

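View pics/s6.png

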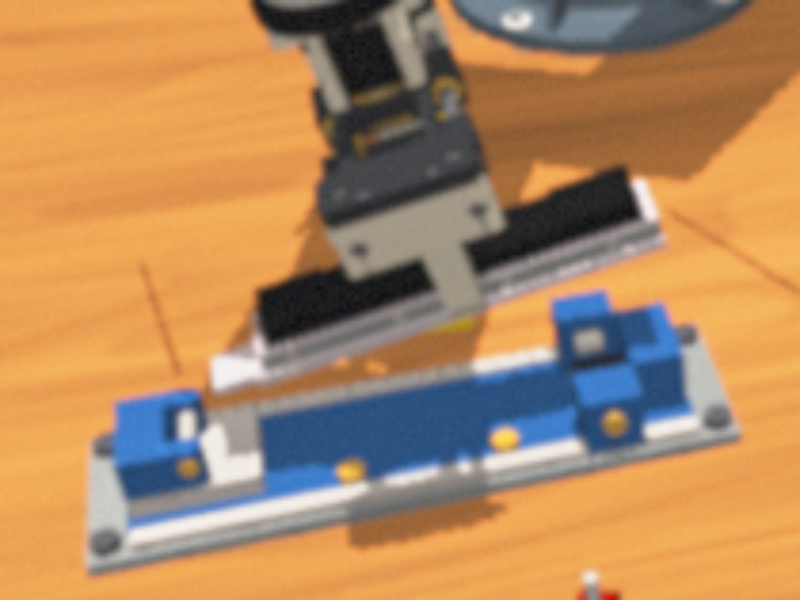

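Emit:
apply_moves(deltas=[{"tx": -0.4, "ty": 0, "tz": -20, "ax": 0, "ay": 0, "az": 0, "claw": 1}, {"tx": -0.4, "ty": 0, "tz": -36, "ax": 0, "ay": 0, "az": 0, "claw": 1}, {"tx": -0.4, "ty": 0, "tz": -41, "ax": 0, "ay": 0, "az": 0, "claw": 1}, {"tx": -0.4, "ty": 0, "tz": -41, "ax": 0, "ay": 0, "az": 0, "claw": 1}, {"tx": -0.4, "ty": 0, "tz": -41, "ax": 0, "ay": 0, "az": 0, "claw": 1}])

```text
clock: 9.25
tool_pos: [0.5158, -0.1558, 0.0602]
tcp_rot: [[-0.027, 1.0, -0.004], [0.981, 0.027, 0.19], [0.19, 0.001, -0.982]]
force: [0.3, -0.2, -5.6]
width: 0.377
```

```bash
cat > st.py <<'E'
from h import *
s=get_state();print(s['clock'],np.round(s['force'],2),np.round(s['torque'],3),round(s['width'],4));r=tipest(s,132.6,5.2);print(np.round(r[0],2),r[1:])
E
python3 st.py; python3 - <<'E'
from h import *
im2,d2=imaging.capture('scene');cv2.imwrite('pics/s7.png',cv2.resize(im2[190:310,100:310],(800,457),interpolation=cv2.INTER_CUBIC))
E
```

```text
9.25 [ 0.25 -0.24 -5.64] [-0.315  0.042 -0.02 ] 0.3773
[-30.05   0.42   5.8 ] (np.float64(10.980076631859708), np.float64(0.013375952770692034))
```

View pics/s7.png

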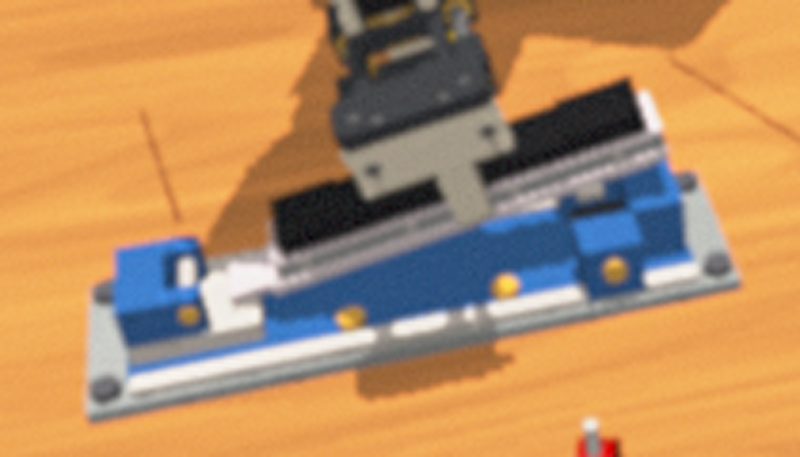

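Emit:
apply_moves(deltas=[{"tx": -0.3, "ty": 0, "tz": -1, "ax": 0, "ay": 0, "az": 0, "claw": 1}, {"tx": -0.3, "ty": 0, "tz": -2.5, "ax": 0, "ay": 0, "az": 0, "claw": 1}, {"tx": -0.3, "ty": 0, "tz": -2.5, "ax": 0, "ay": 0, "az": 0, "claw": 1}])

```text
clock: 9.68
tool_pos: [0.5151, -0.1557, 0.0571]
tcp_rot: [[-0.027, 1.0, -0.005], [0.981, 0.027, 0.191], [0.191, -0.0, -0.982]]
force: [1.0, -0.4, -3.9]
width: 0.373
```

Emit:
apply_moves(deltas=[{"tx": 0, "ty": 0, "tz": -1, "ax": 0, "ay": 0, "az": 0, "claw": 1}, {"tx": 0, "ty": 0, "tz": -1, "ax": 0, "ay": 0, "az": 0, "claw": 1}])

```text
clock: 9.93
tool_pos: [0.5151, -0.1556, 0.0561]
tcp_rot: [[-0.027, 1.0, -0.005], [0.981, 0.027, 0.191], [0.191, -0.0, -0.982]]
force: [-0.0, 0.1, -3.2]
width: 0.374
```

```bash
python3 st.py
```

```text
9.925 [-0.01  0.14 -3.25] [-0.309  0.017 -0.014] 0.3736
[-30.25  -0.28   1.63] (np.float64(11.009650306888018), np.float64(0.014572087780785559))
```

Emit:
apply_moves(deltas=[{"tx": 0, "ty": 0, "tz": -0.7, "ax": 0, "ay": 0, "az": 0, "claw": 1}, {"tx": 0, "ty": 0, "tz": -0.7, "ax": 0, "ay": 0, "az": 0, "claw": 1}])

```text
clock: 10.18
tool_pos: [0.5151, -0.1556, 0.0554]
tcp_rot: [[-0.027, 1.0, -0.005], [0.981, 0.027, 0.191], [0.191, -0.0, -0.982]]
force: [0.5, -0.1, -4.6]
width: 0.377
```

```bash
python3 st.py
```

```text
10.175 [ 0.49 -0.08 -4.57] [-0.243  0.097  0.044] 0.3768
[-30.27  -0.28   0.94] (np.float64(11.008556981001247), np.float64(0.015075211201735383))
```

Emit:
apply_moves(deltas=[{"tx": 0, "ty": 0, "tz": -0.7, "ax": 0, "ay": 0, "az": 0, "claw": 1}, {"tx": 0, "ty": 0, "tz": -0.7, "ax": 0, "ay": 0, "az": 0, "claw": 1}])

```text
clock: 10.42
tool_pos: [0.5152, -0.1557, 0.0547]
tcp_rot: [[-0.027, 1.0, -0.005], [0.981, 0.027, 0.191], [0.191, 0.0, -0.982]]
force: [0.9, 0.5, -4.5]
width: 0.375
```

```bash
python3 st.py
```

```text
10.425 [ 0.92  0.49 -4.45] [-0.317  0.095  0.016] 0.3753
[-30.21  -0.21   0.32] (np.float64(11.00222479134843), np.float64(0.013901860912239883))
```

Emit:
apply_moves(deltas=[{"tx": 0, "ty": 0, "tz": -0.7, "ax": 0, "ay": 0, "az": 0, "claw": 1}, {"tx": 0, "ty": 0, "tz": -0.7, "ax": 0, "ay": 0, "az": 0, "claw": 1}])

```text
clock: 10.68
tool_pos: [0.5152, -0.1557, 0.054]
tcp_rot: [[-0.027, 1.0, -0.005], [0.981, 0.027, 0.191], [0.191, 0.0, -0.982]]
force: [0.4, 0.2, -3.4]
width: 0.371
```

```bash
python3 st.py
```

```text
10.675 [ 0.4   0.17 -3.39] [-0.279  0.039  0.012] 0.3709
[-30.21  -0.24  -0.4 ] (np.float64(11.005774540105554), np.float64(0.010819032226003333))
```

Emit:
apply_moves(deltas=[{"tx": 0, "ty": 0, "tz": -0.7, "ax": 0, "ay": 0, "az": 0, "claw": 1}, {"tx": 0, "ty": 0, "tz": -0.7, "ax": 0, "ay": 0, "az": 0, "claw": 1}])

```text
clock: 10.92
tool_pos: [0.5152, -0.1557, 0.0533]
tcp_rot: [[-0.027, 1.0, -0.005], [0.981, 0.027, 0.191], [0.191, 0.0, -0.982]]
force: [-1.0, -0.1, -3.6]
width: 0.376
```

```bash
python3 st.py
```

```text
10.925 [-1.04 -0.09 -3.63] [-0.277  0.045 -0.028] 0.3756
[-30.23  -0.23  -1.11] (np.float64(11.005857350850095), np.float64(0.013364574650101435))
```

Emit:
apply_moves(deltas=[{"tx": 0, "ty": 0, "tz": -0.7, "ax": 0, "ay": 0, "az": 0, "claw": 1}, {"tx": 0, "ty": 0, "tz": -0.7, "ax": 0, "ay": 0, "az": 0, "claw": 1}])

```text
clock: 11.18
tool_pos: [0.5152, -0.1557, 0.0526]
tcp_rot: [[-0.027, 1.0, -0.005], [0.981, 0.027, 0.191], [0.191, 0.0, -0.982]]
force: [-0.6, 1.7, -3.3]
width: 0.374
```

```bash
python3 st.py; cat > strippose.py <<'E'
# heel edge row in wrist image & depth in tool frame
from h import *
import sys
s=get_state();k=imaging.camera_params('wrist');im,d=imaging.capture('wrist')
cv2.imwrite('pics/%s.png'%sys.argv[1],im)
g=im[40:110,300:350].astype(float).mean(axis=(1,2))
def meas(im):
    g=im[40:130,305:345].astype(float).min(axis=2).mean(axis=1)
    dg=np.diff(g); i=dg.argmax(); j=dg.argmin(); f=lambda i:(i+ .5*(abs(dg[i-1])-abs(dg[i+1]))/-(2*abs(dg[i])-abs(dg[i-1])-abs(dg[i+1])) ) if 0 else (np.arange(i-2,i+3)@abs(dg[i-2:i+3])/abs(dg[i-2:i+3]).sum())
    return 40.5+f(i),40.5+f(j)
print('now',meas(im)); 
for n in('w5','w6'):print(n,meas(cv2.imread(f'pics/{n}.png')))
C=cloud('wrist',d,k);L=(C-s['tool_pos'])@s['tcp_rot']*1000
q=np.array([L[v,300:350].mean(0) for v in range(205,285,1)]);p=np.polyfit(q[:,0],q[:,2],1);print('tilt of strip in tool',np.degrees(np.arctan(p[0])))
E
python3 strippose.py w8; python3 - <<'E'
from h import *
import pickle
for n in('w5','w6'):
    k,d,s=pickle.load(open(f'pics/{n}.pkl','rb'))
    C=cloud('wrist',d,k);L=(C-s['tool_pos'])@s['tcp_rot']*1000
    q=np.array([L[v,300:350].mean(0) for v in range(205,285,1)]);p=np.polyfit(q[:,0],q[:,2],1);print(n,np.degrees(np.arctan(p[0])))
im2,d2=imaging.capture('scene');cv2.imwrite('pics/s8.png',cv2.resize(im2[220:310,110:210],(667,600),interpolation=cv2.INTER_CUBIC))
E
```

```text
11.175 [-0.63  1.75 -3.25] [-0.24  -0.015 -0.012] 0.3742
[-30.23  -0.21  -1.8 ] (np.float64(11.004611267403622), np.float64(0.014150837265601623))
now (np.float64(59.509961374263064), np.float64(75.64671958328165))
w5 (np.float64(63.422663802363054), np.float64(75.87999293036408))
w6 (np.float64(63.431735559445265), np.float64(75.82093231734648))
tilt of strip in tool 2.2236278179990707
w5 0.12333358188257595
w6 -1.4583358391669745
```

View pics/s8.png

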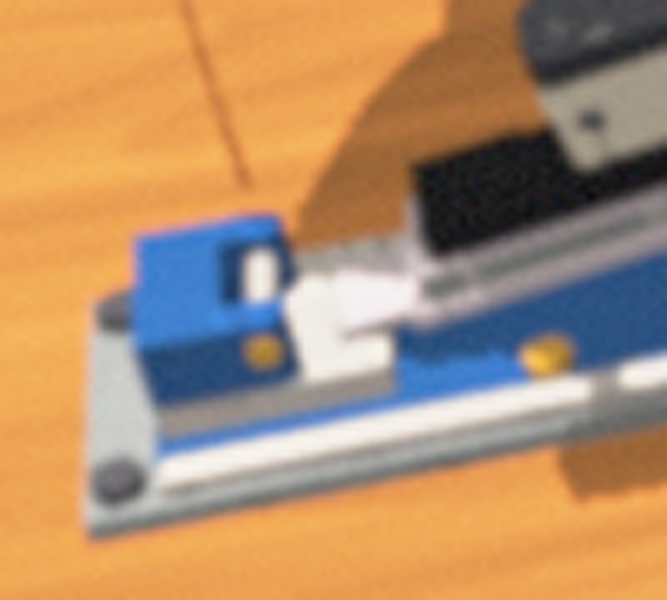

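Emit:
apply_moves(deltas=[{"tx": 0, "ty": 0, "tz": -0.6, "ax": 0, "ay": 0, "az": 0, "claw": 1}, {"tx": 0, "ty": 0, "tz": -0.6, "ax": 0, "ay": 0, "az": 0, "claw": 1}])

```text
clock: 11.52
tool_pos: [0.5152, -0.1557, 0.052]
tcp_rot: [[-0.027, 1.0, -0.005], [0.981, 0.027, 0.191], [0.191, 0.0, -0.982]]
force: [-0.1, 1.0, -3.8]
width: 0.373
```

```bash
python3 st.py
```

```text
11.525 [-0.06  1.   -3.83] [-0.187  0.008  0.046] 0.3735
[-30.22  -0.23  -2.4 ] (np.float64(11.004614535652555), np.float64(0.012911323119229712))
```

Emit:
apply_moves(deltas=[{"tx": 0, "ty": 0, "tz": -0.6, "ax": 0, "ay": 0, "az": 0, "claw": 1}, {"tx": 0, "ty": 0, "tz": -0.6, "ax": 0, "ay": 0, "az": 0, "claw": 1}])

```text
clock: 11.78
tool_pos: [0.5152, -0.1557, 0.0514]
tcp_rot: [[-0.027, 1.0, -0.005], [0.981, 0.027, 0.191], [0.191, 0.0, -0.982]]
force: [0.2, 0.9, -2.1]
width: 0.377
```

```bash
python3 st.py; python3 strippose.py w9
```

```text
11.775 [ 0.25  0.94 -2.11] [-0.261  0.029  0.037] 0.3771
[-30.23  -0.23  -3.  ] (np.float64(11.003002523517933), np.float64(0.015035048858931255))
now (np.float64(58.72472885032538), np.float64(75.63572755417957))
w5 (np.float64(63.422663802363054), np.float64(75.87999293036408))
w6 (np.float64(63.431735559445265), np.float64(75.82093231734648))
tilt of strip in tool 0.10412407543265138
```

```bash
python3 - <<'E'
from h import *
im=cv2.imread('pics/w9.png');a=cv2.imread('pics/w6.png')
cv2.imwrite('pics/w9c.png',np.hstack([cv2.resize(x[40:140,230:420],(400,600) if 0 else (399,420),interpolation=cv2.INTER_NEAREST) for x in(a,im)]))
import pickle
for n in('w5','w6'):
    k,d,s=pickle.load(open(f'pics/{n}.pkl','rb'));L=(cloud('wrist',d,k)-s['tool_pos'])@s['tcp_rot']*1000
    for r in((80,185),(210,280)):
        q=L[r[0]:r[1],300:350].reshape(-1,3);q=q[abs(q[:,2]+27)<6];p=np.polyfit(q[:,0],q[:,2],1);print(n,r,np.degrees(np.arctan(p[0])),q.mean(0),q[:,2].std())
s=get_state();k=imaging.camera_params('wrist');im,d=imaging.capture('wrist')
L=(cloud('wrist',d,k)-s['tool_pos'])@s['tcp_rot']*1000
for r in((80,185),(210,280)):
        q=L[r[0]:r[1],300:350].reshape(-1,3);q=q[abs(q[:,2]+27)<6];p=np.polyfit(q[:,0],q[:,2],1);print('now',r,np.degrees(np.arctan(p[0])),q.mean(0),q[:,2].std())
E
```

```text
w5 (80, 185) -0.15424287172555953 [ 78.62575833   0.11090965 -29.06740026] 0.6520413984245975
w5 (210, 280) -0.14885632402858665 [ 35.31639484   0.064109   -26.49488336] 0.5981744238518961
w6 (80, 185) -0.04622919183178851 [ 78.85787607   0.24810455 -29.23951898] 0.6497649679768029
w6 (210, 280) -0.1841326108117897 [ 35.5131394    0.19851905 -26.67300461] 0.6044810954326395
now (80, 185) 1.4795118442221207 [ 78.9079365    0.23691129 -27.08855724] 0.7113147894486784
now (210, 280) 1.5554863084723627 [ 35.30681681   0.19083534 -25.72950388] 0.6450147041341521
```

View pics/w9c.png

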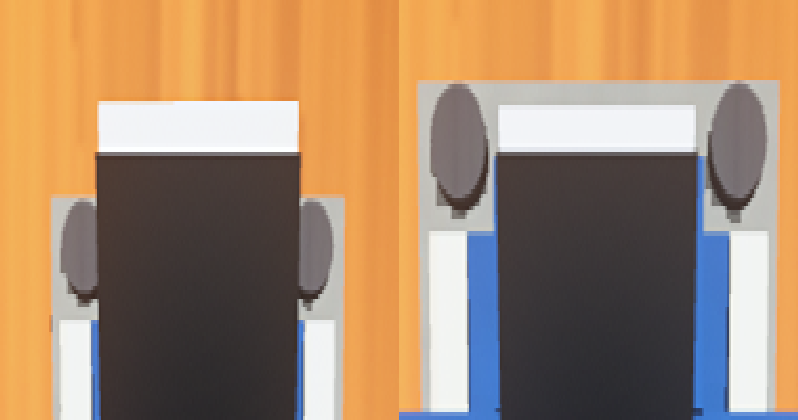

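The wrist depth shows the strip has pivoted in the pads by about 1.6°. That means the tongue touched the apron softly at about seat level, and the true tilt is now about 9.4°. I'll lift slightly and slide in.

Emit:
apply_moves(deltas=[{"tx": 0.2, "ty": 0, "tz": 0.7, "ax": 0, "ay": 0, "az": 0, "claw": 1}, {"tx": 0.3, "ty": -4, "tz": 0.7, "ax": 0, "ay": 0, "az": 0, "claw": 1}, {"tx": 0.4, "ty": -8, "tz": 0.7, "ax": 0, "ay": 0, "az": 0, "claw": 1}, {"tx": 0.5, "ty": -11, "tz": 0.7, "ax": 0, "ay": 0, "az": 0, "claw": 1}, {"tx": 0.5, "ty": -11, "tz": 0.7, "ax": 0, "ay": 0, "az": 0, "claw": 1}])

```text
clock: 12.5
tool_pos: [0.5157, -0.1671, 0.0521]
tcp_rot: [[-0.027, 1.0, -0.005], [0.981, 0.027, 0.191], [0.191, 0.0, -0.982]]
force: [-1.3, -1.2, -3.0]
width: 0.377
```

```bash
python3 st.py; cat > tilt.py <<'E'
from h import *
import sys
s=get_state();k=imaging.camera_params('wrist');im,d=imaging.capture('wrist');cv2.imwrite('pics/%s.png'%sys.argv[1],im)
L=(cloud('wrist',d,k)-s['tool_pos'])@s['tcp_rot']*1000
for r in((80,185),(210,280)):
    q=L[r[0]:r[1],300:350].reshape(-1,3);q=q[abs(q[:,2]+27)<8];p=np.polyfit(q[:,0],q[:,2],1);print('rel tilt',np.degrees(np.arctan(p[0]))+.15,q.mean(0))
im2,d2=imaging.capture('scene');cv2.imwrite('pics/s%s.png'%sys.argv[1],cv2.resize(im2[180:310,100:310],(800,495),interpolation=cv2.INTER_CUBIC))
E
python3 tilt.py a1
```

```text
12.5 [-1.26 -1.2  -3.01] [-0.466  0.032  0.029] 0.3765
[-18.8   -0.06  -2.28] (np.float64(10.987724139568808), np.float64(-0.005539313373897681))
rel tilt 1.3991009620286423 [ 78.87358619   0.26138565 -27.50285555]
rel tilt 1.2675193472653397 [ 35.31841026   0.21189045 -25.92047236]
```

View pics/sa1.png

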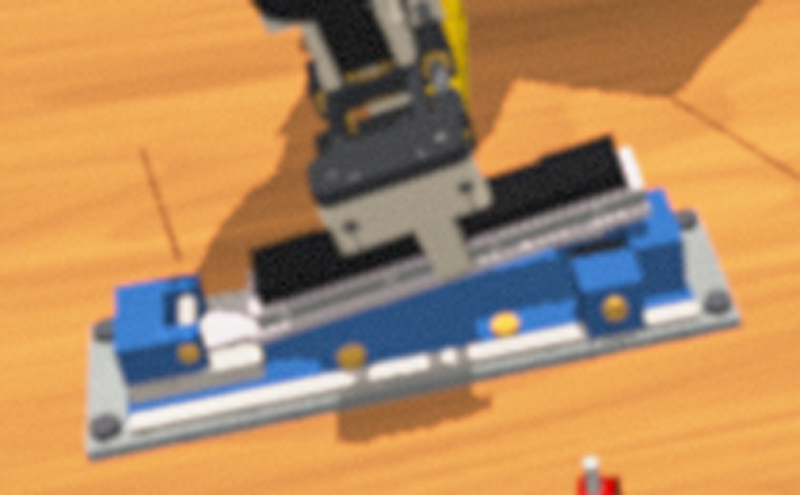

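Emit:
apply_moves(deltas=[{"tx": 0, "ty": -2, "tz": 0.5, "ax": 0, "ay": 0, "az": 0, "claw": 1}, {"tx": 0.1, "ty": -4, "tz": 0.5, "ax": 0, "ay": 0, "az": 0, "claw": 1}, {"tx": 0.2, "ty": -6, "tz": 0.5, "ax": 0, "ay": 0, "az": 0, "claw": 1}, {"tx": 0.2, "ty": -6, "tz": 0.5, "ax": 0, "ay": 0, "az": 0, "claw": 1}])

```text
clock: 13.1
tool_pos: [0.5159, -0.1729, 0.0526]
tcp_rot: [[-0.027, 1.0, -0.005], [0.981, 0.027, 0.191], [0.191, 0.0, -0.982]]
force: [0.2, -0.3, -3.1]
width: 0.376
```

```bash
python3 st.py
```

```text
13.1 [ 0.23 -0.28 -3.07] [-0.422  0.048 -0.012] 0.3757
[-12.98   0.02  -1.77] (np.float64(10.992582425234929), np.float64(0.008895023397617718))
```

Emit:
apply_moves(deltas=[{"tx": 0.1, "ty": -2, "tz": 0, "ax": 0, "ay": 0, "az": 0, "claw": 1}, {"tx": 0.1, "ty": -4, "tz": 0, "ax": 0, "ay": 0, "az": 0, "claw": 1}, {"tx": 0.1, "ty": -5, "tz": 0, "ax": 0, "ay": 0, "az": 0, "claw": 1}, {"tx": 0.1, "ty": -5, "tz": 0, "ax": 0, "ay": 0, "az": 0, "claw": 1}])

```text
clock: 13.6
tool_pos: [0.516, -0.1778, 0.0526]
tcp_rot: [[-0.027, 1.0, -0.005], [0.981, 0.027, 0.191], [0.191, 0.0, -0.982]]
force: [0.1, 0.2, -4.0]
width: 0.377
```

```bash
python3 st.py; python3 tilt.py a2
```

```text
13.6 [ 0.09  0.23 -4.04] [-0.415  0.075 -0.047] 0.3772
[-8.05 -0.02 -1.76] (np.float64(10.992034492889895), np.float64(0.012614796790744176))
rel tilt 1.073116330045373 [ 78.85714116   0.25971025 -27.81414294]
rel tilt 0.9007651209172847 [ 35.35626596   0.1950509  -26.04425584]
```

View pics/sa2.png

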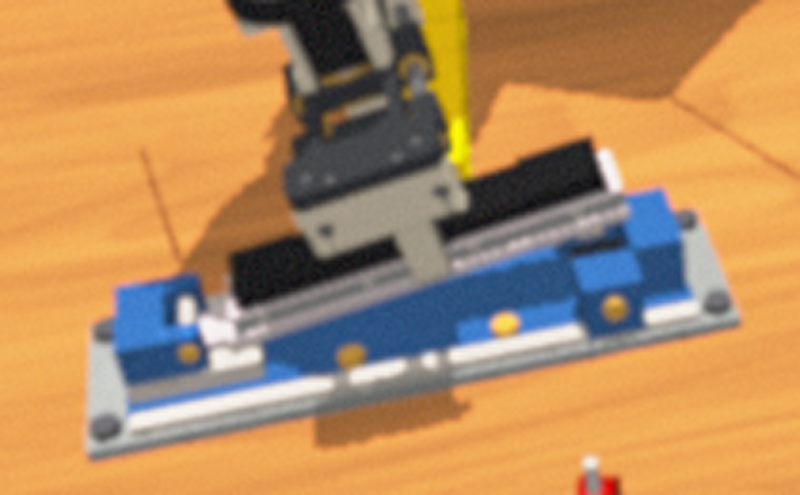

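Emit:
apply_moves(deltas=[{"tx": 0.1, "ty": -2, "tz": 0, "ax": 0, "ay": 0, "az": 0, "claw": 1}, {"tx": 0.1, "ty": -4, "tz": 0, "ax": 0, "ay": 0, "az": 0, "claw": 1}, {"tx": 0.1, "ty": -4, "tz": 0, "ax": 0, "ay": 0, "az": 0, "claw": 1}])

```text
clock: 14.08
tool_pos: [0.5161, -0.1819, 0.0526]
tcp_rot: [[-0.027, 1.0, -0.005], [0.981, 0.027, 0.191], [0.191, 0.0, -0.982]]
force: [-0.6, -0.3, -3.1]
width: 0.374
```

```bash
python3 st.py
```

```text
14.075 [-0.63 -0.3  -3.15] [-0.43   0.021  0.039] 0.3739
[-3.97 -0.02 -1.75] (np.float64(10.99279668080564), np.float64(0.008725679053355195))
```

Emit:
apply_moves(deltas=[{"tx": 0, "ty": -1, "tz": 0, "ax": 0, "ay": 0, "az": 0, "claw": 1}, {"tx": 0, "ty": -1, "tz": 0, "ax": 0, "ay": 0, "az": 0, "claw": 1}])

```text
clock: 14.32
tool_pos: [0.5161, -0.1827, 0.0526]
tcp_rot: [[-0.027, 1.0, -0.005], [0.981, 0.027, 0.191], [0.191, 0.0, -0.982]]
force: [0.3, 0.6, -3.4]
width: 0.375
```

Emit:
apply_moves(deltas=[{"tx": 0, "ty": -1, "tz": 0, "ax": 0, "ay": 0, "az": 0, "claw": 1}, {"tx": 0, "ty": -1, "tz": 0, "ax": 0, "ay": 0, "az": 0, "claw": 1}])

```text
clock: 14.58
tool_pos: [0.516, -0.1837, 0.0526]
tcp_rot: [[-0.027, 1.0, -0.005], [0.981, 0.027, 0.191], [0.191, 0.0, -0.982]]
force: [1.0, 0.3, -2.8]
width: 0.378
```

```bash
python3 st.py
```

```text
14.575 [ 1.04  0.27 -2.82] [-0.265  0.028 -0.014] 0.3783
[-2.15 -0.12 -1.79] (np.float64(11.002723497580966), np.float64(0.011884788892357001))
```

Emit:
apply_moves(deltas=[{"tx": 0, "ty": -0.7, "tz": 0, "ax": 0, "ay": 0, "az": 0, "claw": 1}, {"tx": 0, "ty": -0.7, "tz": 0, "ax": 0, "ay": 0, "az": 0, "claw": 1}])

```text
clock: 14.82
tool_pos: [0.5161, -0.1844, 0.0526]
tcp_rot: [[-0.027, 1.0, -0.005], [0.981, 0.027, 0.191], [0.191, 0.0, -0.982]]
force: [-0.7, 0.0, -3.6]
width: 0.375
```

```bash
python3 st.py
```

```text
14.825 [-0.66  0.03 -3.56] [-0.275  0.065 -0.005] 0.3748
[-1.43 -0.12 -1.77] (np.float64(11.001530394670544), np.float64(0.011603256528196715))
```

Emit:
apply_moves(deltas=[{"tx": 0, "ty": -0.5, "tz": 0, "ax": 0, "ay": 0, "az": 0, "claw": 1}, {"tx": 0, "ty": -0.5, "tz": 0, "ax": 0, "ay": 0, "az": 0, "claw": 1}])

```text
clock: 15.08
tool_pos: [0.516, -0.1847, 0.0526]
tcp_rot: [[-0.027, 1.0, -0.005], [0.981, 0.027, 0.191], [0.191, -0.0, -0.982]]
force: [0.2, 2.2, -2.9]
width: 0.377
```

```bash
python3 st.py
```

```text
15.075 [ 0.21  2.22 -2.91] [ 0.086  0.039 -0.001] 0.3766
[-1.21 -0.18 -1.84] (np.float64(11.026396192958206), np.float64(0.013310173223635813))
```

Emit:
apply_moves(deltas=[{"tx": 0, "ty": -0.4, "tz": 0, "ax": 0, "ay": 0, "az": 0, "claw": 1}, {"tx": 0, "ty": -0.4, "tz": 0, "ax": 0, "ay": 0, "az": 0, "claw": 1}])

```text
clock: 15.32
tool_pos: [0.516, -0.1848, 0.0526]
tcp_rot: [[-0.027, 1.0, -0.006], [0.981, 0.028, 0.192], [0.192, -0.0, -0.981]]
force: [-0.1, 5.0, -2.8]
width: 0.371
```

```bash
python3 st.py; python3 tilt.py a3
```

```text
15.325 [-0.14  4.97 -2.8 ] [0.553 0.038 0.006] 0.3709
[-1.16 -0.23 -1.9 ] (np.float64(11.057316543859466), np.float64(0.021916291663733434))
rel tilt 1.1973672227811074 [ 78.83493263   0.24046263 -27.757998  ]
rel tilt 1.0838318149014305 [ 35.31403237   0.17777603 -26.02377295]
```

View pics/sa3.png

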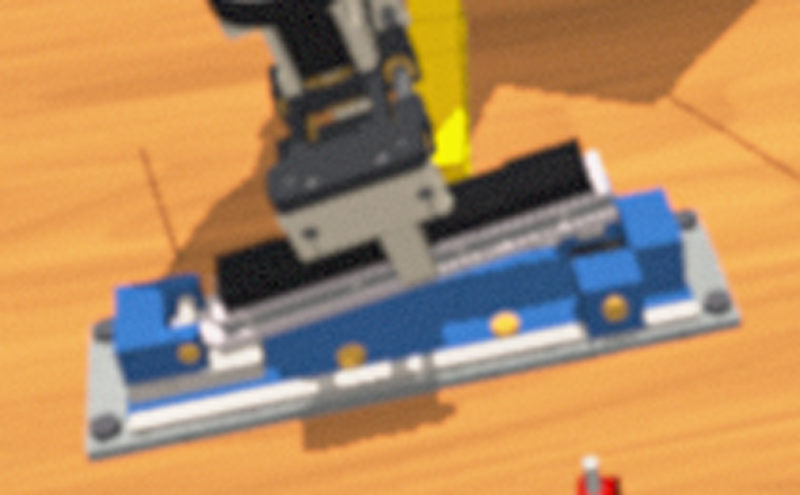

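Stop felt, with 5 N reaction and the motion halted. Next I back off about 0.6 mm and swing the heel down about the tip.

Emit:
apply_moves(deltas=[{"tx": 0, "ty": 0.6, "tz": 0, "ax": 0, "ay": 0, "az": 0, "claw": 1}, {"tx": 0, "ty": 1.1, "tz": -2.4, "ax": -1.06, "ay": -0.03, "az": 0, "claw": 1}, {"tx": -0.1, "ty": 1.5, "tz": -4.9, "ax": -2.13, "ay": -0.06, "az": 0, "claw": 1}, {"tx": -0.1, "ty": 1.95, "tz": -7.3, "ax": -3.2, "ay": -0.09, "az": 0, "claw": 1}, {"tx": -0.1, "ty": 1.95, "tz": -7.3, "ax": -3.2, "ay": -0.09, "az": 0, "claw": 1}])

```text
clock: 16.05
tool_pos: [0.516, -0.1833, 0.0452]
tcp_rot: [[-0.028, 1.0, -0.004], [0.99, 0.028, 0.135], [0.135, 0.0, -0.991]]
force: [-0.5, 0.2, -3.8]
width: 0.377
```

```bash
sed -i 's/tipest(s,132.6,5.2)/tipest(s,133.1,2.5)/' st.py; python3 st.py; python3 tilt.py a4
```

```text
16.05 [-0.54  0.25 -3.81] [-0.24   0.099 -0.025] 0.377
[-0.22 -0.1   0.74] (np.float64(7.75564561062466), np.float64(0.04505220040167912))
rel tilt 1.1225382822417245 [ 78.81180348   0.2397642  -27.71132045]
rel tilt 1.1248569977827327 [ 35.29876387   0.19124691 -26.00998678]
```

Emit:
apply_moves(deltas=[{"tx": 0, "ty": 0.3, "tz": -2.4, "ax": -1.03, "ay": -0.03, "az": 0, "claw": 1}, {"tx": 0, "ty": 0.5, "tz": -4.8, "ax": -2.06, "ay": -0.06, "az": 0, "claw": 1}, {"tx": 0, "ty": 0.8, "tz": -7.2, "ax": -3.1, "ay": -0.09, "az": 0, "claw": 1}, {"tx": 0, "ty": 0.8, "tz": -7.2, "ax": -3.1, "ay": -0.09, "az": 0, "claw": 1}])

```text
clock: 16.65
tool_pos: [0.5159, -0.1824, 0.038]
tcp_rot: [[-0.028, 1.0, -0.002], [0.996, 0.028, 0.081], [0.081, -0.0, -0.997]]
force: [-0.7, -0.2, -4.1]
width: 0.377
```

```bash
 python3 st.py; python3 tilt.py a5
```

```text
16.65 [-0.69 -0.19 -4.13] [-0.193  0.136 -0.031] 0.3766
[-0.25 -0.14  0.63] (np.float64(4.673923397390787), np.float64(0.0439749812318595))
rel tilt 1.2334659505681598 [ 78.73810911   0.23515303 -27.5562315 ]
rel tilt 1.1335837394980155 [ 35.19564762   0.19243611 -25.89061941]
```

View pics/sa5.png

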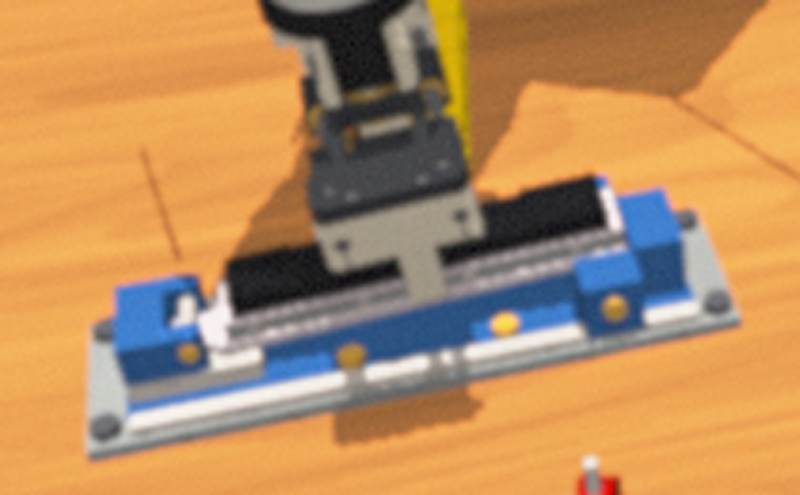

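View pics/a5.png

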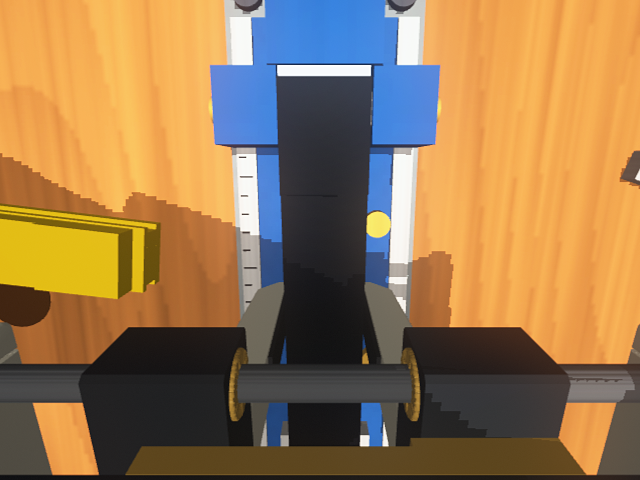

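Emit:
apply_moves(deltas=[{"tx": 0, "ty": 0.1, "tz": -0.9, "ax": -0.4, "ay": -0.01, "az": 0, "claw": 1}, {"tx": 0, "ty": 0.1, "tz": -0.9, "ax": -0.4, "ay": -0.01, "az": 0, "claw": 1}])

```text
clock: 17.0
tool_pos: [0.516, -0.1825, 0.0372]
tcp_rot: [[-0.027, 1.0, -0.002], [0.997, 0.027, 0.075], [0.075, 0.0, -0.997]]
force: [-0.2, 0.1, -3.5]
width: 0.375
```

```bash
 python3 st.py
```

```text
17.0 [-0.17  0.14 -3.53] [-0.293  0.055 -0.033] 0.3746
[ 0.02 -0.13  0.79] (np.float64(4.282272399891986), np.float64(0.016851247866913388))
```

Emit:
apply_moves(deltas=[{"tx": 0, "ty": 0.1, "tz": -0.6, "ax": -0.3, "ay": -0.01, "az": 0, "claw": 1}, {"tx": 0, "ty": 0.1, "tz": -0.6, "ax": -0.3, "ay": -0.01, "az": 0, "claw": 1}])

```text
clock: 17.25
tool_pos: [0.5161, -0.1825, 0.0368]
tcp_rot: [[-0.027, 1.0, -0.001], [0.997, 0.027, 0.069], [0.069, 0.001, -0.998]]
force: [-0.1, -1.0, -2.0]
width: 0.375
```

```bash
 python3 st.py
```

```text
17.25 [-0.14 -1.04 -1.95] [-0.446  0.028 -0.034] 0.3751
[0.04 0.03 1.07] (np.float64(3.9743834886325096), np.float64(0.016325926997301066))
```

Rollers are taking weight (Fz went from -4 to -2). Releasing by opening the fingers partway.

Emit:
apply_moves(deltas=[{"tx": 0, "ty": 0, "tz": 0, "ax": 0, "ay": 0, "az": 0, "claw": 0.55}, {"tx": 0, "ty": 0, "tz": 0, "ax": 0, "ay": 0, "az": 0, "claw": 0.45}, {"tx": 0, "ty": 0, "tz": 0, "ax": 0, "ay": 0, "az": 0, "claw": 0.45}, {"tx": 0, "ty": 0, "tz": 0, "ax": 0, "ay": 0, "az": 0, "claw": 0.45}])

```text
clock: 17.75
tool_pos: [0.516, -0.1823, 0.0367]
tcp_rot: [[-0.027, 1.0, -0.002], [0.997, 0.027, 0.07], [0.07, 0.0, -0.998]]
force: [0.6, 0.3, -0.6]
width: 0.546
```

```bash
 python3 st.py; python3 tilt.py b1
```

```text
17.75 [ 0.58  0.35 -0.57] [-0.054  0.045  0.017] 0.5463
[-0.12 -0.11  0.89] (np.float64(4.000666937113733), np.float64(0.012567964748374516))
rel tilt 1.1076737469077618 [ 78.72526158   0.21233925 -27.65083348]
rel tilt 0.9017982412392956 [ 35.22609072   0.14334654 -25.90685057]
```

View pics/b1.png

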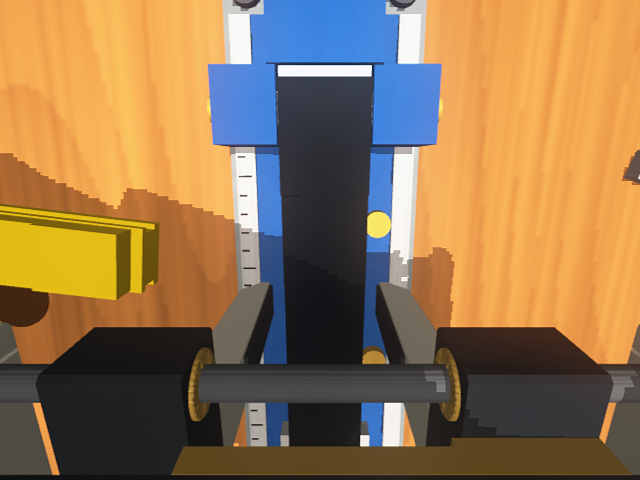

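Emit:
apply_moves(deltas=[{"tx": 0, "ty": 0, "tz": 12, "ax": 0, "ay": 0, "az": 0, "claw": 0.45}, {"tx": 0, "ty": 0, "tz": 35, "ax": 0, "ay": 0, "az": 0, "claw": 0.45}, {"tx": 0, "ty": 0, "tz": 60, "ax": -1, "ay": 0, "az": 0, "claw": 0.45}, {"tx": -1, "ty": 40, "tz": 60, "ax": -4, "ay": -0.1, "az": 0, "claw": 1}, {"tx": -2.2, "ty": 85, "tz": 60, "ax": -4, "ay": -0.1, "az": 0, "claw": 1}, {"tx": -2.2, "ty": 85, "tz": 60, "ax": -4, "ay": -0.1, "az": 0, "claw": 1}, {"tx": -2.2, "ty": 85, "tz": 60, "ax": -4, "ay": -0.1, "az": 0, "claw": 1}, {"tx": -2.2, "ty": 85, "tz": 60, "ax": -4, "ay": -0.1, "az": 0, "claw": 1}])

```text
clock: 18.85
tool_pos: [0.5139, -0.0983, 0.0969]
tcp_rot: [[-0.026, 1.0, 0.0], [1.0, 0.026, -0.0], [-0.0, 0.0, -1.0]]
force: [0.0, -0.5, 0.8]
width: 0.06
```

```bash
 python3 st.py; python3 - <<'E'
from h import *
s=get_state();print(s['tool_pos'],s['tcp_rot'])
k=imaging.camera_params('scene');im2,d2=imaging.capture('scene');cv2.imwrite('pics/sb2.png',cv2.resize(im2[190:310,110:310],(800,480),interpolation=cv2.INTER_CUBIC))
k=imaging.camera_params('wrist');im,d=imaging.capture('wrist');cv2.imwrite('pics/b2.png',im)
E
```

```text
18.85 [ 0.03 -0.47  0.76] [-0.006  0.004 -0.006] 0.06
[-8.372e+01 -4.000e-02  7.042e+01] (np.float64(-0.013291744576770423), np.float64(-0.04860058400817113))
[ 0.51394433 -0.09825696  0.09688552] [[-2.63059445e-02  9.99653838e-01  4.49400377e-04]
 [ 9.99653912e-01  2.63060454e-02 -2.20238595e-04]
 [-2.31984304e-04  4.43451261e-04 -9.99999875e-01]]
```

View pics/sb2.png

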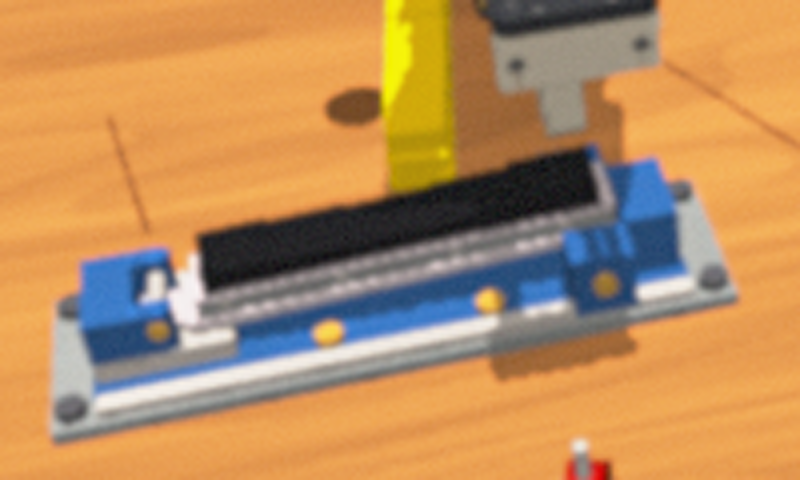

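View pics/b2.png

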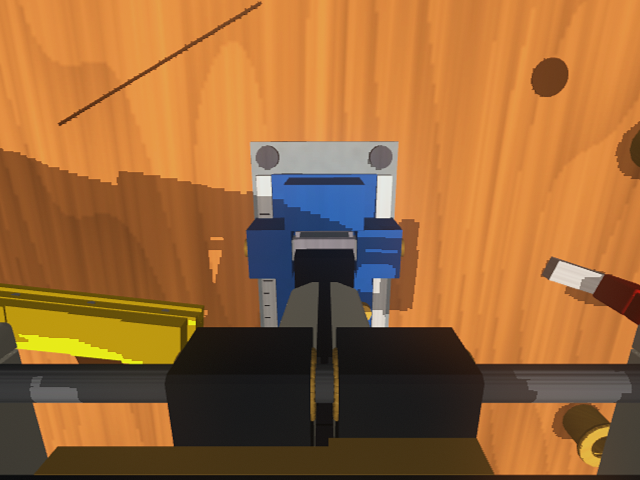

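Emit:
apply_moves(deltas=[{"tx": 0, "ty": 0, "tz": -12, "ax": 0, "ay": 0, "az": 0, "claw": 1}, {"tx": 0, "ty": 0, "tz": -22, "ax": 0, "ay": 0, "az": 0, "claw": 1}, {"tx": 0, "ty": 0, "tz": -22, "ax": 0, "ay": 0, "az": 0, "claw": 1}])

```text
clock: 19.32
tool_pos: [0.5131, -0.0972, 0.0734]
tcp_rot: [[-0.027, 1.0, -0.002], [1.0, 0.027, 0.001], [0.001, -0.002, -1.0]]
force: [-0.1, -0.4, -0.9]
width: 0.008
```

Emit:
apply_moves(deltas=[{"tx": 0, "ty": 0, "tz": -1.5, "ax": 0, "ay": 0, "az": 0, "claw": 1}, {"tx": 0, "ty": 0, "tz": -2.5, "ax": 0, "ay": 0, "az": 0, "claw": 1}, {"tx": 0, "ty": 0, "tz": -2.5, "ax": 0, "ay": 0, "az": 0, "claw": 1}])

```text
clock: 19.7
tool_pos: [0.5138, -0.0973, 0.0722]
tcp_rot: [[-0.027, 1.0, 0.0], [1.0, 0.027, -0.0], [-0.0, 0.0, -1.0]]
force: [0.9, -0.7, 0.1]
width: 0.008
```

Emit:
apply_moves(deltas=[{"tx": 0, "ty": 0, "tz": -0.7, "ax": 0, "ay": 0, "az": 0, "claw": 1}, {"tx": 0, "ty": 0, "tz": -0.7, "ax": 0, "ay": 0, "az": 0, "claw": 1}])

```text
clock: 19.95
tool_pos: [0.5138, -0.0973, 0.0715]
tcp_rot: [[-0.027, 1.0, 0.0], [1.0, 0.027, -0.0], [-0.0, 0.0, -1.0]]
force: [0.1, 0.1, 0.6]
width: 0.006
```

Emit:
apply_moves(deltas=[{"tx": 0, "ty": 0, "tz": -0.7, "ax": 0, "ay": 0, "az": 0, "claw": 1}, {"tx": 0, "ty": 0, "tz": -0.7, "ax": 0, "ay": 0, "az": 0, "claw": 1}])

```text
clock: 20.2
tool_pos: [0.5137, -0.0973, 0.0707]
tcp_rot: [[-0.027, 1.0, -0.0], [1.0, 0.027, 0.0], [0.0, -0.0, -1.0]]
force: [0.4, -0.4, -0.7]
width: 0.007
```

Emit:
apply_moves(deltas=[{"tx": 0, "ty": 0, "tz": -0.6, "ax": 0, "ay": 0, "az": 0, "claw": 1}, {"tx": 0, "ty": 0, "tz": -0.6, "ax": 0, "ay": 0, "az": 0, "claw": 1}])

```text
clock: 20.45
tool_pos: [0.5137, -0.0973, 0.0701]
tcp_rot: [[-0.027, 1.0, -0.0], [1.0, 0.027, 0.0], [0.0, -0.0, -1.0]]
force: [0.4, -0.2, 0.1]
width: 0.006
```

Emit:
apply_moves(deltas=[{"tx": 0, "ty": 0, "tz": -0.6, "ax": 0, "ay": 0, "az": 0, "claw": 1}, {"tx": 0, "ty": 0, "tz": -0.6, "ax": 0, "ay": 0, "az": 0, "claw": 1}])

```text
clock: 20.7
tool_pos: [0.5138, -0.0973, 0.0696]
tcp_rot: [[-0.027, 1.0, 0.0], [1.0, 0.027, -0.0], [-0.0, 0.0, -1.0]]
force: [1.0, 1.2, 1.8]
width: 0.008
```

Emit:
apply_moves(deltas=[{"tx": 0, "ty": 0, "tz": -0.6, "ax": 0, "ay": 0, "az": 0, "claw": 1}, {"tx": 0, "ty": 0, "tz": -0.6, "ax": 0, "ay": 0, "az": 0, "claw": 1}])

```text
clock: 20.95
tool_pos: [0.514, -0.0973, 0.0692]
tcp_rot: [[-0.027, 1.0, 0.0], [1.0, 0.027, -0.0], [-0.0, 0.0, -1.0]]
force: [-0.4, 1.5, 4.4]
width: 0.005
```

Emit:
apply_moves(deltas=[{"tx": 0, "ty": 0, "tz": -0.5, "ax": 0, "ay": 0, "az": 0, "claw": 1}, {"tx": 0, "ty": 0, "tz": -0.5, "ax": 0, "ay": 0, "az": 0, "claw": 1}])

```text
clock: 21.2
tool_pos: [0.5138, -0.0972, 0.0686]
tcp_rot: [[-0.027, 1.0, 0.0], [1.0, 0.027, 0.0], [0.0, 0.0, -1.0]]
force: [-1.7, 1.2, 5.2]
width: 0.003
```

Emit:
apply_moves(deltas=[{"tx": 0, "ty": 0, "tz": -0.5, "ax": 0, "ay": 0, "az": 0, "claw": 1}, {"tx": 0, "ty": 0, "tz": -0.5, "ax": 0, "ay": 0, "az": 0, "claw": 1}])

```text
clock: 21.45
tool_pos: [0.5133, -0.0971, 0.068]
tcp_rot: [[-0.027, 1.0, -0.001], [1.0, 0.027, 0.0], [0.001, -0.001, -1.0]]
force: [-1.8, 2.2, 6.1]
width: 0.004
```

Emit:
apply_moves(deltas=[{"tx": 0, "ty": 0, "tz": -0.5, "ax": 0, "ay": 0, "az": 0, "claw": 1}, {"tx": 0, "ty": 0, "tz": -0.5, "ax": 0, "ay": 0, "az": 0, "claw": 1}])

```text
clock: 21.7
tool_pos: [0.5133, -0.097, 0.0675]
tcp_rot: [[-0.027, 1.0, -0.001], [1.0, 0.027, 0.001], [0.001, -0.001, -1.0]]
force: [-3.6, 2.6, 5.6]
width: 0.006
```

Emit:
apply_moves(deltas=[{"tx": 0, "ty": 0, "tz": -0.5, "ax": 0, "ay": 0, "az": 0, "claw": 1}, {"tx": 0, "ty": 0, "tz": -0.5, "ax": 0, "ay": 0, "az": 0, "claw": 1}])

```text
clock: 21.95
tool_pos: [0.5137, -0.0973, 0.0668]
tcp_rot: [[-0.027, 1.0, -0.0], [1.0, 0.027, -0.0], [-0.0, -0.0, -1.0]]
force: [0.5, 0.4, -0.7]
width: 0.005
```

```bash
 python3 - <<'E'
from h import *
im2,d2=imaging.capture('scene');cv2.imwrite('pics/sb3.png',cv2.resize(im2[200:310,110:310],(800,440),interpolation=cv2.INTER_CUBIC))
k=imaging.camera_params('wrist');im,d=imaging.capture('wrist');cv2.imwrite('pics/b3.png',cv2.resize(im[130:430,200:450],(500,600)))
C=cloud('wrist',d,k)
for u,v in((325,140),(325,160),(325,170),(325,175)): print(u,v,C[v,u])
E
```

```text
325 140 [ 0.51226964 -0.02331494  0.00093668]
325 160 [ 0.51174814 -0.01834084  0.23384164]
325 170 [ 0.51272263 -0.0407358   0.00864996]
325 175 [ 0.51280541 -0.04380095  0.00816562]
```

View pics/sb3.png

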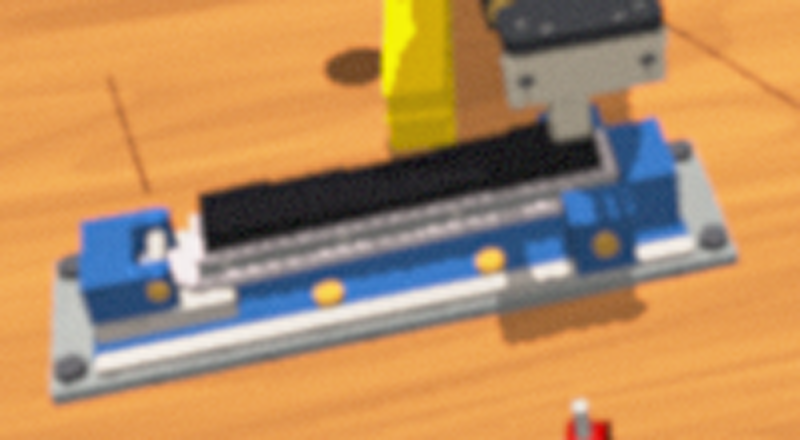

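View pics/b3.png

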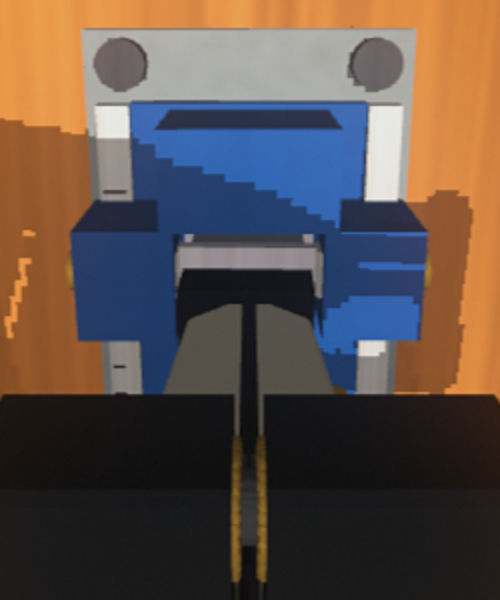

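```bash
 python3 - <<'E'
from h import *
k=imaging.camera_params('wrist');im,d=imaging.capture('wrist')
C=cloud('wrist',d,k)
for v in range(240,286,3): print(v,im[v,325],np.round(C[v,318:332].mean(0),4))
print([np.round(C[268,u],4).tolist() for u in (293,297,305,325,345,352)])
k=imaging.camera_params('top');im,d=imaging.capture('top');C=cloud('top',d,k)
cv2.imwrite('pics/t4.png',cv2.resize(im[215:295,340:510],(800,376),interpolation=cv2.INTER_CUBIC))
for p in ([0.517,-.215,.054],[.5155,-.165,.054],[.5148,-.135,.06],[.518,-.25,.054]):
    u,v=np.round(proj('top',p,k)).astype(int); print(u,v,np.round(C[v-2:v+3,u-2:u+3].reshape(-1,3).mean(0),4))
E
```

```text
240 [108  61  32] [ 0.5133 -0.0732  0.049 ]
243 [108  62  33] [ 0.5133 -0.0748  0.0492]
246 [110  61  30] [ 0.5134 -0.0765  0.0491]
249 [61 56 53] [ 0.5134 -0.079   0.0465]
252 [83 78 81] [ 0.5134 -0.0792  0.051 ]
255 [151 147 155] [ 0.5135 -0.0802  0.0529]
258 [150 145 154] [ 0.5135 -0.0818  0.053 ]
261 [148 145 153] [ 0.5136 -0.0836  0.0528]
264 [89 85 90] [ 0.5136 -0.0854  0.0524]
267 [29 21 17] [ 0.5136 -0.0854  0.0569]
270 [28 20 18] [ 0.5136 -0.0855  0.0608]
273 [28 22 20] [ 0.5136 -0.0857  0.0644]
276 [30 23 21] [ 0.5136 -0.0865  0.0665]
279 [29 22 21] [ 0.5137 -0.088   0.0665]
282 [29 22 21] [ 0.5137 -0.0893  0.0673]
285 [27 21 20] [ 0.5137 -0.0897  0.07  ]
[[0.4974, -0.0861, 0.0575], [0.4995, -0.0859, 0.0578], [0.5036, -0.0857, 0.0583], [0.5138, -0.0851, 0.059], [0.5241, -0.0853, 0.0578], [0.5278, -0.0854, 0.0573]]
440 250 [ 0.467  -0.1242  0.4633]
416 252 [ 0.4644 -0.0892  0.4696]
403 252 [ 0.4637 -0.0696  0.4787]
456 249 [ 0.5181 -0.2484  0.0589]
```

View pics/t4.png

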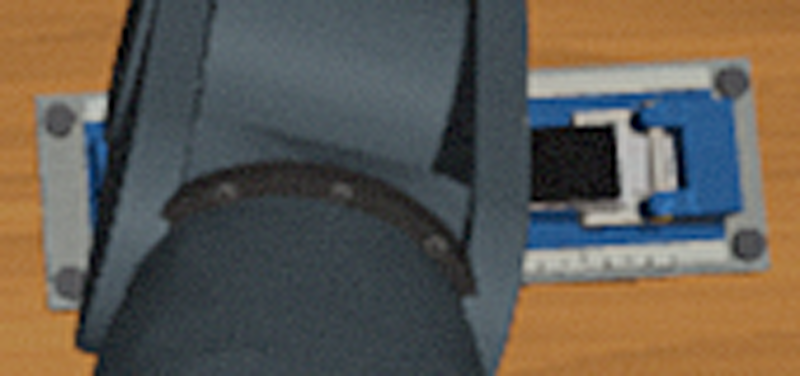

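Heel underside is about 9 mm up and past the roller crest, so the flange is still going through. Continuing to press.

Emit:
apply_moves(deltas=[{"tx": 0, "ty": 0, "tz": -0.7, "ax": 0, "ay": 0, "az": 0, "claw": 1}, {"tx": 0, "ty": 0, "tz": -1.4, "ax": 0, "ay": 0, "az": 0, "claw": 1}, {"tx": 0, "ty": 0, "tz": -1.4, "ax": 0, "ay": 0, "az": 0, "claw": 1}])

```text
clock: 22.52
tool_pos: [0.5138, -0.0973, 0.0655]
tcp_rot: [[-0.027, 1.0, 0.0], [1.0, 0.027, 0.0], [0.0, 0.0, -1.0]]
force: [0.5, 0.3, -0.8]
width: 0.009
```

Emit:
apply_moves(deltas=[{"tx": 0, "ty": 0, "tz": -0.7, "ax": 0, "ay": 0, "az": 0, "claw": 1}, {"tx": 0, "ty": 0, "tz": -1.4, "ax": 0, "ay": 0, "az": 0, "claw": 1}, {"tx": 0, "ty": 0, "tz": -1.4, "ax": 0, "ay": 0, "az": 0, "claw": 1}])

```text
clock: 22.9
tool_pos: [0.5137, -0.0973, 0.064]
tcp_rot: [[-0.027, 1.0, -0.0], [1.0, 0.027, 0.0], [0.0, -0.0, -1.0]]
force: [0.3, 1.0, 0.7]
width: 0.005
```

Emit:
apply_moves(deltas=[{"tx": 0, "ty": 0, "tz": -0.7, "ax": 0, "ay": 0, "az": 0, "claw": 1}, {"tx": 0, "ty": 0, "tz": -1.4, "ax": 0, "ay": 0, "az": 0, "claw": 1}, {"tx": 0, "ty": 0, "tz": -1.4, "ax": 0, "ay": 0, "az": 0, "claw": 1}])

```text
clock: 23.28
tool_pos: [0.5137, -0.0973, 0.0626]
tcp_rot: [[-0.028, 1.0, -0.0], [1.0, 0.028, -0.0], [-0.0, -0.0, -1.0]]
force: [-0.5, 0.7, -0.6]
width: 0.007
```

Emit:
apply_moves(deltas=[{"tx": 0, "ty": 0, "tz": -1, "ax": 0, "ay": 0, "az": 0, "claw": 1}, {"tx": 0, "ty": 0, "tz": -2, "ax": 0, "ay": 0, "az": 0, "claw": 1}, {"tx": 0, "ty": 0, "tz": -2, "ax": 0, "ay": 0, "az": 0, "claw": 1}])

```text
clock: 23.65
tool_pos: [0.5137, -0.0974, 0.0606]
tcp_rot: [[-0.027, 1.0, -0.0], [1.0, 0.027, -0.0], [-0.0, -0.0, -1.0]]
force: [1.0, -0.4, -0.1]
width: 0.006
```

Emit:
apply_moves(deltas=[{"tx": 0, "ty": 0, "tz": -0.7, "ax": 0, "ay": 0, "az": 0, "claw": 1}, {"tx": 0, "ty": 0, "tz": -0.7, "ax": 0, "ay": 0, "az": 0, "claw": 1}])

```text
clock: 23.9
tool_pos: [0.5137, -0.0974, 0.0599]
tcp_rot: [[-0.027, 1.0, -0.0], [1.0, 0.027, -0.0], [-0.0, -0.0, -1.0]]
force: [-0.8, -0.9, 0.2]
width: 0.006
```

```bash
 python3 - <<'E'
from h import *
k=imaging.camera_params('wrist');im,d=imaging.capture('wrist');cv2.imwrite('pics/b5.png',cv2.resize(im[130:430,200:450],(500,600)))
C=cloud('wrist',d,k)
for v in range(225,286,3): print(v,im[v,325],np.round(C[v,318:332].mean(0),4))
E
```

```text
225 [121  69  36] [ 0.5129 -0.0632  0.0491]
228 [111  64  34] [ 0.513  -0.0649  0.0488]
231 [111  63  33] [ 0.513  -0.0664  0.0491]
234 [111  64  34] [ 0.513  -0.0679  0.049 ]
237 [110  63  33] [ 0.5131 -0.0695  0.049 ]
240 [109  62  32] [ 0.5131 -0.0711  0.0489]
243 [109  62  32] [ 0.5132 -0.0727  0.049 ]
246 [108  62  32] [ 0.5132 -0.0743  0.0489]
249 [108  61  30] [ 0.5133 -0.0759  0.0491]
252 [78 72 75] [ 0.5133 -0.0786  0.0457]
255 [150 145 155] [ 0.5134 -0.08    0.0466]
258 [151 146 156] [ 0.5134 -0.0816  0.0466]
261 [150 146 155] [ 0.5134 -0.0833  0.0467]
264 [57 51 54] [ 0.5135 -0.0847  0.0473]
267 [29 21 18] [ 0.5134 -0.0799  0.0643]
270 [29 21 17] [ 0.5135 -0.0847  0.056 ]
273 [27 19 17] [ 0.5135 -0.0848  0.0598]
276 [30 22 21] [ 0.5135 -0.0859  0.0608]
279 [29 22 19] [ 0.5135 -0.0827  0.0723]
282 [28 21 20] [ 0.5136 -0.0892  0.0607]
285 [29 22 21] [ 0.5136 -0.0898  0.0629]
```

View pics/b5.png

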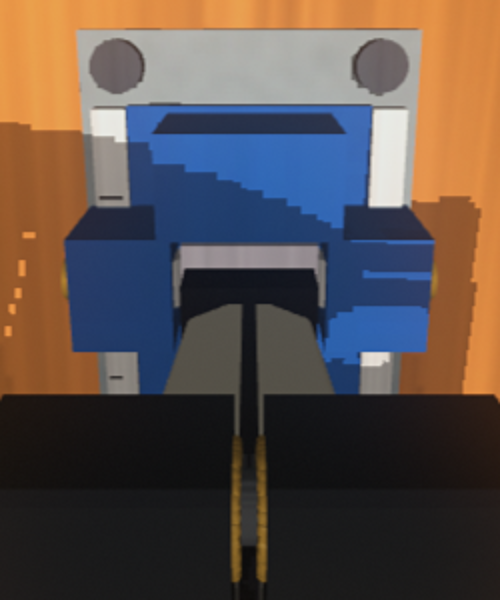

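Emit:
apply_moves(deltas=[{"tx": 0, "ty": 0, "tz": -0.7, "ax": 0, "ay": 0, "az": 0, "claw": 1}, {"tx": 0, "ty": 0, "tz": -0.7, "ax": 0, "ay": 0, "az": 0, "claw": 1}])

```text
clock: 24.2
tool_pos: [0.5137, -0.0973, 0.0593]
tcp_rot: [[-0.027, 1.0, -0.0], [1.0, 0.027, -0.0], [-0.0, -0.0, -1.0]]
force: [1.0, 0.4, 0.0]
width: 0.003
```

Emit:
apply_moves(deltas=[{"tx": 0, "ty": 0, "tz": -0.6, "ax": 0, "ay": 0, "az": 0, "claw": 1}, {"tx": 0, "ty": 0, "tz": -0.6, "ax": 0, "ay": 0, "az": 0, "claw": 1}])

```text
clock: 24.45
tool_pos: [0.5138, -0.0973, 0.0587]
tcp_rot: [[-0.027, 1.0, -0.0], [1.0, 0.027, -0.0], [-0.0, -0.0, -1.0]]
force: [-0.2, 0.1, -0.1]
width: 0.003
```

Emit:
apply_moves(deltas=[{"tx": 0, "ty": 0, "tz": -0.5, "ax": 0, "ay": 0, "az": 0, "claw": 1}, {"tx": 0, "ty": 0, "tz": -0.5, "ax": 0, "ay": 0, "az": 0, "claw": 1}])

```text
clock: 24.7
tool_pos: [0.5138, -0.0973, 0.0583]
tcp_rot: [[-0.027, 1.0, 0.0], [1.0, 0.027, -0.0], [-0.0, 0.0, -1.0]]
force: [-1.1, 0.1, 1.8]
width: 0.006
```

Emit:
apply_moves(deltas=[{"tx": 0, "ty": 0, "tz": -0.4, "ax": 0, "ay": 0, "az": 0, "claw": 1}, {"tx": 0, "ty": 0, "tz": -0.4, "ax": 0, "ay": 0, "az": 0, "claw": 1}])

```text
clock: 24.95
tool_pos: [0.5138, -0.0974, 0.0583]
tcp_rot: [[-0.027, 1.0, 0.0], [1.0, 0.027, -0.0], [-0.0, 0.0, -1.0]]
force: [-2.0, 0.8, 7.2]
width: 0.005
```

Emit:
apply_moves(deltas=[{"tx": 0, "ty": 0, "tz": -0.3, "ax": 0, "ay": 0, "az": 0, "claw": 1}, {"tx": 0, "ty": 0, "tz": -0.3, "ax": 0, "ay": 0, "az": 0, "claw": 1}])

```text
clock: 25.2
tool_pos: [0.5138, -0.0973, 0.0582]
tcp_rot: [[-0.027, 1.0, 0.0], [1.0, 0.027, -0.0], [-0.0, 0.0, -1.0]]
force: [-3.5, 0.9, 10.5]
width: 0.004
```

Firm seat felt: 10.5 N at z = 58.2 mm (24 + 34 mm), with no further travel. I'll lift away and check.

Emit:
apply_moves(deltas=[{"tx": 0, "ty": 0, "tz": 3, "ax": 0, "ay": 0, "az": 0, "claw": 1}, {"tx": 0, "ty": 0, "tz": 30, "ax": 0, "ay": 0, "az": 0, "claw": 1}, {"tx": 0, "ty": 0, "tz": 80, "ax": 0, "ay": 0, "az": 0, "claw": 1}, {"tx": 0, "ty": -45, "tz": 100, "ax": 0, "ay": 0, "az": 0, "claw": 1}, {"tx": 0, "ty": -90, "tz": 100, "ax": 0, "ay": 0, "az": 0, "claw": 1}, {"tx": 0, "ty": -130, "tz": 100, "ax": 0, "ay": 0, "az": 0, "claw": 1}, {"tx": 0, "ty": -130, "tz": 100, "ax": 0, "ay": 0, "az": 0, "claw": 1}, {"tx": 0, "ty": -130, "tz": 100, "ax": 0, "ay": 0, "az": 0, "claw": 1}])

```text
clock: 26.2
tool_pos: [0.5136, -0.2267, 0.1573]
tcp_rot: [[-0.027, 1.0, -0.001], [1.0, 0.027, 0.0], [0.001, -0.001, -1.0]]
force: [-0.4, 0.4, -0.6]
width: 0.004
```

```bash
 python3 - <<'E'
from h import *
s=get_state();print(s['clock'],s['tool_pos'],s['force'])
k=imaging.camera_params('wrist');im,d=imaging.capture('wrist');cv2.imwrite('pics/c1.png',im)
C=cloud('wrist',d,k)
for X in (-234,-226,-215,-200,-180,-150,-120,-90,-60,-45,-35):
    p=STOP+X/1000*Xc+np.array([0,0,.032]);u,v=np.round(proj('wrist',p,k)).astype(int)
    if 0<=v<478: print(X,u,v,im[v,u],np.round(np.median(C[v-1:v+2,u-6:u+7].reshape(-1,3),axis=0),4))
im2,d2=imaging.capture('scene');cv2.imwrite('pics/sc1.png',im2);cv2.imwrite('pics/sc1c.png',cv2.resize(im2[200:310,110:310],(800,440),interpolation=cv2.INTER_CUBIC))
E
```

```text
26.2 [ 0.51356614 -0.22672694  0.15729774] [-0.36577832  0.40629324 -0.59404806]
-234 330 25 [90 64 47] [ 0.5136 -0.0769  0.0415]
-226 330 39 [60 49 46] [ 0.5137 -0.0897  0.059 ]
-215 330 57 [58 48 46] [ 0.514  -0.1004  0.0591]
-200 330 82 [55 49 49] [ 0.5145 -0.1156  0.0588]
-180 330 113 [53 50 52] [ 0.5151 -0.1352  0.0562]
-150 330 157 [50 47 48] [ 0.516  -0.1651  0.0554]
-120 329 199 [42 38 39] [ 0.5162 -0.1955  0.0551]
-90 329 237 [31 27 28] [ 0.5171 -0.2247  0.056 ]
-60 329 274 [27 25 29] [ 0.5179 -0.2539  0.0586]
-45 329 291 [78 88 95] [ 0.5156 -0.2186  0.1682]
-35 329 303 [78 88 94] [ 0.5154 -0.2185  0.1801]
```

View pics/c1.png

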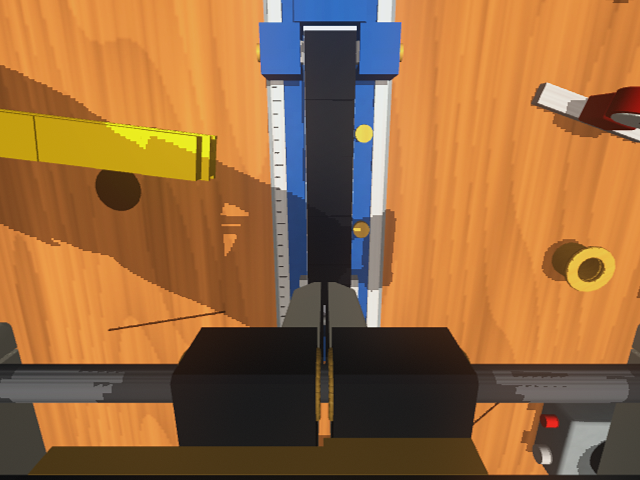

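View pics/sc1c.png

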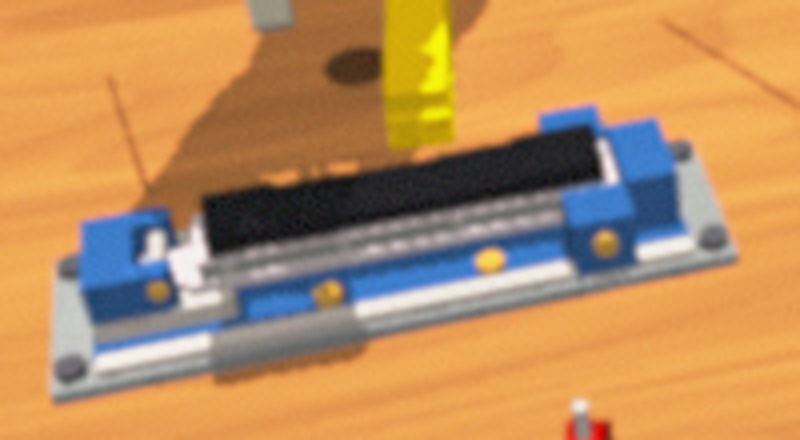

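Emit:
apply_moves(deltas=[{"tx": 0, "ty": -45, "tz": 20, "ax": 0, "ay": 0, "az": 0, "claw": 1}, {"tx": 0, "ty": -85, "tz": 30, "ax": 0, "ay": 0, "az": 0, "claw": 1}, {"tx": 0, "ty": -85, "tz": 30, "ax": 0, "ay": 0, "az": 0, "claw": 1}, {"tx": 0, "ty": -85, "tz": 30, "ax": 0, "ay": 0, "az": 0, "claw": 1}])

```text
clock: 26.8
tool_pos: [0.5137, -0.311, 0.1871]
tcp_rot: [[-0.028, 1.0, -0.001], [1.0, 0.028, 0.001], [0.001, -0.001, -1.0]]
force: [0.0, -0.7, -0.9]
width: 0.01
```

```bash
 python3 - <<'E'
from h import *
k=imaging.camera_params('wrist');im,d=imaging.capture('wrist');C=cloud('wrist',d,k)
cv2.imwrite('pics/c2.png',cv2.resize(im[150:290,250:410],(686,600),interpolation=cv2.INTER_CUBIC))
for X in (-55,-40,-36,-31,-27,-24,-20,-17,-14):
    p=STOP+X/1000*Xc+np.array([0,0,.006]);u,v=np.round(proj('wrist',p,k)).astype(int);print(X,u,v,np.round(np.median(C[v-1:v+2,u-4:u+5].reshape(-1,3),axis=0),4))
im2,d2=imaging.capture('top');cv2.imwrite('pics/t5.png',im2)
E
```

```text
-55 331 165 [ 0.5175 -0.2572  0.0584]
-40 331 183 [ 0.518  -0.2715  0.0582]
-36 331 187 [ 0.518  -0.2746  0.0582]
-31 331 193 [ 0.5182 -0.2795  0.0579]
-27 331 197 [ 0.5186 -0.2851  0.0451]
-24 331 201 [ 0.519  -0.2911  0.0309]
-20 331 205 [ 0.5192 -0.2949  0.0299]
-17 331 208 [ 0.5193 -0.2977  0.0297]
-14 331 212 [ 0.5194 -0.3014  0.0297]
```

View pics/c2.png

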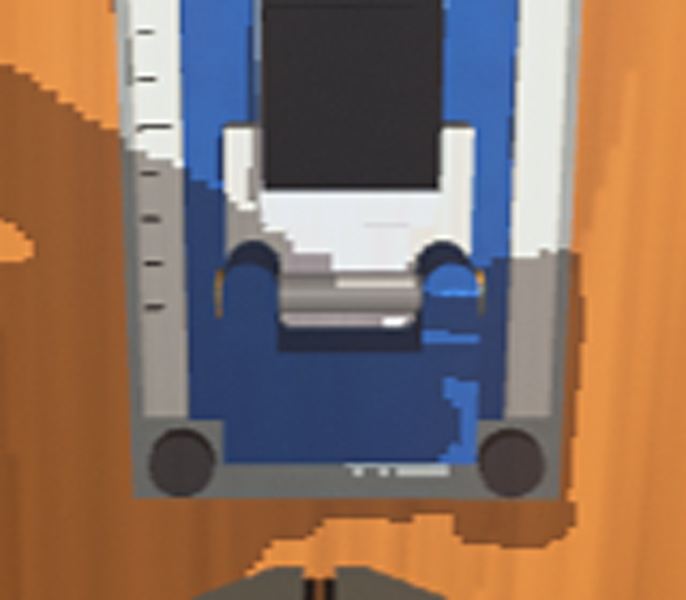

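View pics/t5.png

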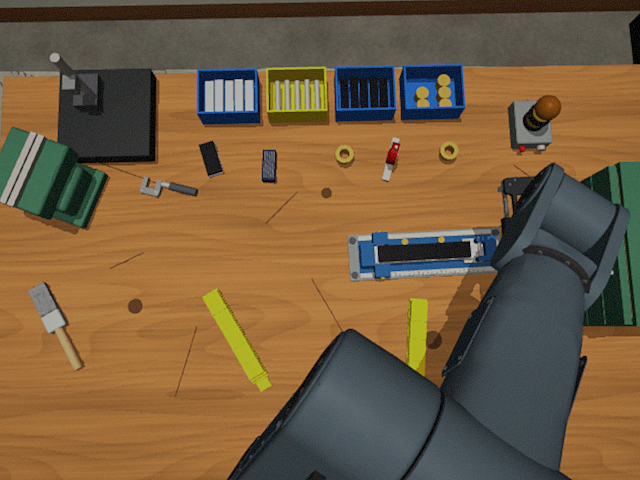

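The tongue lies flat at the 24 mm level and under the pin, at about (350,295) in the crop. The carbon is level and the other items haven't moved. Handing in.

```bash
 python3 -c "
from rig import order;print(order.sign_off())"
```

```text
the job is handed in; nothing more can be done
None
```

The worn strip is in the blue cradle, lying flat with its tongue under the keeper pin, and I handed the job in at about 27 s of the 61 s limit.

**What I did:**
- I gripped the black strip across its middle, leaving the yellow look-alikes alone, and tilted it heel up.
- I felt the tongue touch the apron, then slid it under the pin until I felt the stop, at about 5 N.
- I swung the heel down onto the rollers and let go. Then I pressed the heel with the closed fingertips.
- The rollers gave way at about 6 N, and it seated firmly at 10.5 N with no further travel.

**Last checks:**
- **Height:** the carbon top at the heel measured 59 mm, against 58 mm expected. The top of the tongue measured 29.7 mm, against 29 mm expected. The wrist camera's depth reads about 1 mm high, so both fit the strip lying flat.
- **Tongue:** the wrist image shows it under the pin and close to the stop.
- **Other items:** none appeared to have moved in the top image, and the gripper was clear of everything.

**What did not go as planned:**
- On first contact the strip pivoted about 1.6° in the pads before the force reading showed it. I noticed it only in the wrist camera's depth and corrected for it.
- The trained network's outline of the strip in the wrist image was of a yellow look-alike, so I measured the strip from the image and depth instead.
- There is no direct view of the rollers over the flange. That the catch holds is inferred from the force drop, the hard seat and the flat height.

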